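# Sort the film carriers with a loose reel

## Task

One or two of the three sealed film carriers on the sloping rack have a reel that has come loose inside. One at a time, lift a carrier clear, tip it well over endwise to feel whether something slides inside, and lay it flat on the floor of a tray before taking the next: the red tray if its reel shifts, the grey tray if it is sound. Sort all three without dropping any, and leave the other things on the counter where they are.

Things in the scene. Friction and masses are not known exactly. Their poses are not given: they have to be found in the camera images.
- carrier_a: sealed black film carrier, a square tube 110 mm long along its y: a cap 44 x 44 x 13 mm at each end (red at +y with a flat 8 mm button beyond it, black at -y); the middle 84 mm (grey band) is 40 x 40 mm and is gripped there. Origin at its centre; x up the slope and z out of the slope as it starts. 0.38 to 0.56 kg. On the rack at first. May be sound or loose: see carrier_b, carrier_c
- carrier_b: another carrier, same size, looks and frame as carrier_a. Each carrier holds an unseen reel of about 0.3 kg. Sound: the reel is clipped fast, at the middle or nearer one end, so a sound carrier may be end-heavy too. One or two of the three are loose, and which bay each stands in varies
- carrier_c: another carrier, same size, looks and frame as carrier_a. In a loose carrier, of whichever name, the reel slides freely up to 66 mm along y: it starts anywhere, runs to the low end within 0.4 s when tipped endwise 25 degrees or more (starts to move at about 12), and stays put when level, so the balance about the middle differs by about 0.19 N m, level, after a tip each way
- tray_red: shallow fixed open red tray, 208 (x) x 158 (y) x 22 mm high outside, walls and floor 4 mm. Origin at the centre of its underside. Two carriers fit side by side with their length along the tray's y, centres 40 mm either side of the middle. For carriers whose reel shifts
- tray_grey: shallow fixed open grey tray, 208 (x) x 158 (y) x 22 mm high outside, walls and floor 4 mm. Origin at the centre of its underside. Two carriers fit side by side with their length along the tray's y, centres 40 mm either side of the middle. For carriers that are sound
- rack: fixed wooden rack, 395 mm wide along its y, 100 mm deep, about 95 mm high, sloping up 30 degrees away from the robot (+x). Carriers lie across it 130 mm apart, each on two ribs and against two 18 mm high stops, all under its caps. Between them (70 mm) fingers may pass 10 mm below its underside. Its flat sides slope too, so gripping across its x needs the tool leaned 30 degrees. Origin: centre of its foot
- spool_white: loose white film spool, 68 mm across, 35 mm high, bystander, origin under its centre
- spare_lid: loose black round lid, 84 mm across, 27 mm high, bystander, origin under its centre
- jug: clear plastic jug, 110 mm across, 130 mm high, bystander, origin under its centre
- measure: tall clear measuring cylinder, 240 mm high, foot 84 mm across, bystander, origin under its centre
- dev_tank: black tank with red lid, 90 mm across, 150 mm high, bystander, origin under its centre
- amber_bottle: amber bottle, 72 mm across, 190 mm high, bystander, origin under its centre
- timer: grey box timer, 50 x 100 x 70 mm, bystander, origin under its centre
Not all that is in view belongs to the job. What is shaped like the carrier_b but purple is not meant. Leave any blue look-alike of the carrier_a alone.

How it is judged:
By the outcome, as a careful person would: the job done as asked, in the order asked, and still so for the second after the job is handed in, with the robot touching nothing.
It also fails if it takes over 72 s, if anything falls off the work surface, if the arm or the gripper's body presses on something with over 40 N, if the wrist force passes 120 N, or if a joint passes its speed limit or range.

## Robot

A 6-joint arm with a two-finger parallel gripper is mounted at the origin on the work surface. World frame = base frame: x ahead of the robot, y to its left, z up, the work surface at z = 0. Lengths are in m, angles in rad, forces in N, time in s.
With the tool pointing down it reaches from about 0.375 to 0.9 m from the base axis. Payload 3.1 kg.
Tool frame: the origin (TCP) lies at the centre of the arm's flange, where the gripper is bolted on; the fingertips stand 173 mm ahead of it and the grasp point (between the pads) lies 155 mm ahead of it; z points along the fingers, y is the direction in which the jaws open and shut (so a half turn about z gives the same grasp; the last joint's range is limited). The gripper opens to 85 mm and grips with 20 to 120 N. Pads are 22 mm wide; open, the fingers measure 114 mm over their backs; the gripper's body (76 mm by 85 mm) begins 54 mm behind the grasp point. The pads swing forward as they close: fully open they stand 13 mm farther back than shut.
Start: joints at [1.06, 0.527, 1.433, -0, 1.181, -0.178], TCP at [0.204, 0.591, 0.405] pointing down, gripper open.
Joint ranges: [-3.08, 3.08], [-0.75, 2.2], [0.22, 2.44], [-1.43, 4.57], [0, 2.65], [-2.85, 2.85]. Speed limits (rad/s): [2.79, 2.79, 3.14, 3.14, 3.14, 3.14].

## Interface

Orientations are given as a 3x3 rotation matrix whose columns are the frame's x, y, z axes.
In Python, from rig import readout, capture, get_calibration, job gives the robot as it stands. The module is installed in compiled form; this text tells all that it offers.
- The arm moves only by the tool play_rows, never from a script. Its argument "deltas" is a list of rows, each an object of numbers: "x", "y", "z": the shift along the tool's x, y, z in cm; "rx", "ry", "rz": the turn, a rotation vector about the tool's x, y, z in degrees; "claw": the finger opening in cm, from 0 to 8.54. In form: [{"x": .., "y": .., "z": .., "rx": .., "ry": .., "rz": .., "claw": ..}, ...]. A call has 1 to 5 rows; each row is the pose to reach, as a shift and turn from the pose commanded when the call began, along the tool's axes at that moment; what a row does not reach only later rows make up. A row lasts 1/10 s, in which the tool goes at most 50 mm and 8.59 degrees, less where a joint would pass 70% of its speed; a pose out of reach is approached as far as the arm can. A call with a gripper value outside its range is refused whole. The fingers move at their own pace and stop on an object; "squeeze" is the grip in N (left out, the last holds). Time passes only in rows, so rows that repeat a pose let the fingers close. It gives the time, the measured TCP pose, the force and the opening at its end, in the units of the state.
- readout.get_state(): the state, without advancing time (a new reading comes with each control period).
- capture(name): name is "side" or "top" or "wrist"; returns (picture, depth): 420x560x3 uint8, blue, green, red; 420x560 float32, m along the optical axis (not along the pixel's ray), 0 where there is no reading.
- get_calibration(name): a dict with "fx", "fy", "cx", "cy" (pixels), "R" (3x3) and "t" (3): a world point X has camera coordinates R X + t; the wrist camera has in their place "tool_from_camera" (4x4, takes a point from camera to tool coordinates, whose origin is the TCP and whose axes are the flange's). Camera axes: x right, y down, z forward; pixel columns grow to the right and rows downward; lengths in m; the calibration is good to about 2 mm. A picture is of the moment at which its call begins: read the wrist's pose just before it. get_calibration takes no time and is no camera call.
- job.finish_job(): hands the job in, once; it reports no verdict.
The state is a dict: "time_s": time; "joints": joint angles; "qd": joint speeds; "joint_efforts": joint torques, N m; "eef_pos": TCP position; "eef_rot": TCP orientation; "wrist_force": force on the tool from outside, world axes, zero at the start; "ft_torque": the same for the moment, N m; "opening": finger opening in m.
Only numpy, scipy, OpenCV 4.12 (cv2) and the standard library are available. Lean on these libraries where they do the work, as an engineer would, in place of code of your own. Each camera call takes 0.05 s, during which the arm holds its last target.

## Working session

There is one attempt and no reset: what is moved stays moved. The work goes in short steps, Python scripts to look and compute and a tool call to move; the robot and the scene stay as the last step left them, time stands still between calls to the robot, and variables do not carry over. Pictures are saved under pics/ and viewed, and the job is handed in when it is done.

Besides the shell and the picture viewer there is one more tool, called after "Emit:" by a JSON object that holds its "name" and its "arguments". play_rows: Moves the arm, as the interface text tells. Its arguments: {"type":"object","properties":{"deltas":{"type":"array","items":{"type":"object","properties":{"x":{"type":"number"},"y":{"type":"number"},"z":{"type":"number"},"rx":{"type":"number"},"ry":{"type":"number"},"rz":{"type":"number"},"claw":{"type":"number"}}}},"squeeze":{"type":"number"}},"required":["deltas"]}

```bash
mkdir -p pics; ls; python3 - <<'E'
from rig import readout, capture, get_calibration
import cv2,numpy as np
for n in("side","top","wrist"):
    p,d=capture(n); cv2.imwrite(f"pics/{n}0.png",p); np.save(f"pics/{n}0.npy",d)
    print(n,get_calibration(n))
print(readout.get_state())
E
```

```text
pics
side {'fx': 507.4369202128843, 'fy': 507.4369202128843, 'cx': 265.31323671052974, 'cy': 206.95865442813064, 'R': array([[-0.73368117,  0.67949249, -0.00137746],
       [ 0.3836682 ,  0.41259044, -0.82617664],
       [-0.5608125 , -0.60667873, -0.5634095 ]]), 't': array([ 0.36472329, -0.11511811,  2.02077164])}
top {'fx': 379.37415860853775, 'fy': 379.37415860853775, 'cx': 284.65945953428565, 'cy': 216.27396731744827, 'R': array([[ 0.02240132, -0.99974851, -0.00104958],
       [-0.97884245, -0.02171928, -0.20345942],
       [ 0.20338545,  0.00558513, -0.97908282]]), 't': array([-0.01082406,  0.52107455,  1.33947444])}
wrist {'fx': 360.6720168113775, 'fy': 360.6720168113775, 'cx': 279.4502101779942, 'cy': 212.85738515666662, 'tool_from_camera': array([[-9.58659073e-04, -9.52527282e-01, -3.04451734e-01,
         7.85362930e-02],
       [ 9.99999331e-01, -7.15968128e-04, -9.08778715e-04,
         2.63276723e-04],
       [ 6.47658780e-04, -3.04452402e-01,  9.52527331e-01,
         2.91212478e-02],
       [ 0.00000000e+00,  0.00000000e+00,  0.00000000e+00,
         1.00000000e+00]])}
{'time_s': 0.15, 'joints': array([ 1.06049713e+00,  5.28269908e-01,  1.43356025e+00,  4.68773190e-05,
        1.18143559e+00, -1.78491528e-01]), 'qd': array([-0.00067267, -0.00234273, -0.00349728, -0.00177188, -0.00084958,
        0.00055979]), 'joint_efforts': array([ 1.12662874e-03, -4.42746055e+01, -1.78276223e+01, -1.37238426e-04,
        5.60012937e-03, -3.01644218e-05]), 'eef_pos': array([0.2034353 , 0.59070436, 0.40396276]), 'eef_rot': array([[-9.45449081e-01,  3.25768789e-01, -8.55049895e-04],
       [ 3.25769734e-01,  9.45448047e-01, -1.43876200e-03],
       [ 3.39701501e-04, -1.63882558e-03, -9.99998599e-01]]), 'wrist_force': array([ 0.84833308,  0.37401001, -1.2203765 ]), 'ft_torque': array([ 0.03200236, -0.00806357,  0.0226694 ]), 'opening': 0.0856122000904487}
```

View pics/top0.png

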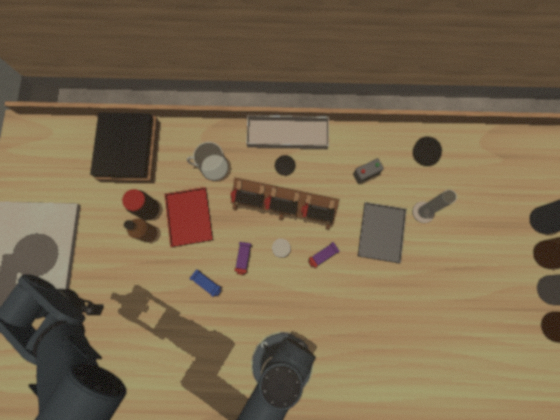

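View pics/side0.png

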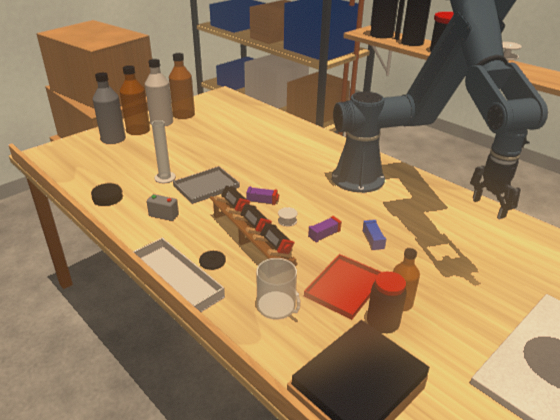

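View pics/wrist0.png

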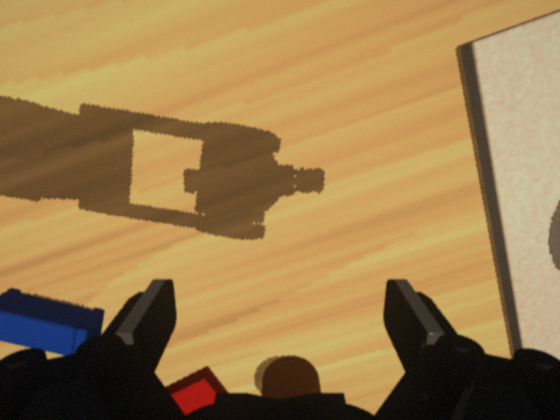

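```bash
cat > h.py <<'E'
import numpy as np,cv2
from rig import readout, capture, get_calibration
def cloud(n,d):
    c=get_calibration(n); v,u=np.mgrid[0:d.shape[0],0:d.shape[1]]
    P=np.stack([(u-c['cx'])/c['fx']*d,(v-c['cy'])/c['fy']*d,d],-1)
    if n=='wrist':
        s=readout.get_state(); T=c['tool_from_camera']
        return (P@T[:3,:3].T+T[:3,3])@np.array(s['eef_rot']).T+s['eef_pos']
    return (P-c['t'])@c['R']
E
python3 - <<'E'
from h import *
p=cv2.imread('pics/top0.png'); d=np.load('pics/top0.npy'); W=cloud('top',d); np.save('pics/topW.npy',W)
cv2.imwrite('pics/top0c.png',cv2.resize(p[140:310,130:420],None,fx=2.75,fy=2.75,interpolation=cv2.INTER_CUBIC))
cv2.imwrite('pics/top0r.png',cv2.resize(p[170:235,220:350],None,fx=6,fy=6,interpolation=cv2.INTER_CUBIC))
ps=cv2.imread('pics/side0.png');cv2.imwrite('pics/side0r.png',cv2.resize(ps[160:290,170:320],None,fx=4.6,fy=4.6,interpolation=cv2.INTER_CUBIC))
for u,v in [(250,199),(284,207),(319,214),(167,193),(206,189),(212,238),(174,245),(364,204),(405,207),(400,261),(359,253),(190,217),(382,232),(281,247)]: print(u,v,W[v,u].round(4))
E
```

```text
250 199 [0.5713 0.1258 0.1025]
284 207 [0.5448 0.0036 0.1018]
319 214 [ 0.5217 -0.1209  0.1038]
167 193 [0.6093 0.452  0.0183]
206 189 [ 0.6352  0.3096 -0.0063]
212 238 [0.4407 0.2707 0.0129]
174 245 [0.4104 0.4086 0.0197]
364 204 [ 0.5838 -0.2996  0.014 ]
405 207 [ 0.5792 -0.4598 -0.0014]
400 261 [ 0.3705 -0.428   0.0135]
359 253 [ 0.3956 -0.2756  0.0229]
190 217 [ 0.522   0.3628 -0.0024]
382 232 [ 0.4795 -0.3679  0.0017]
281 247 [0.4096 0.0117 0.0375]
```

View pics/top0c.png

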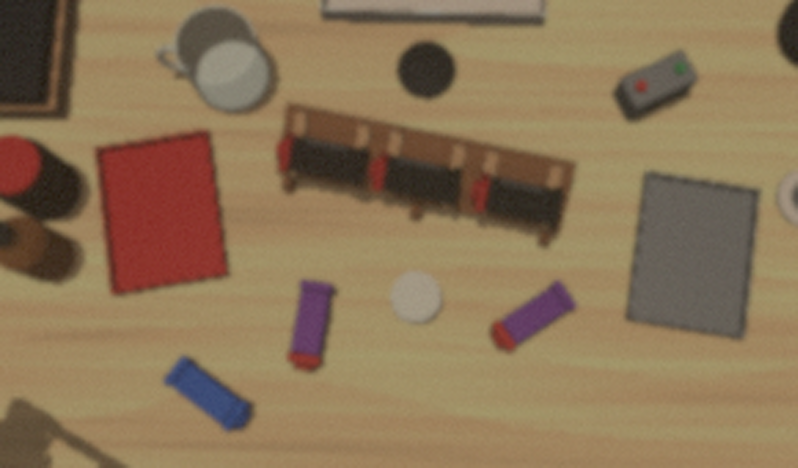

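View pics/top0r.png

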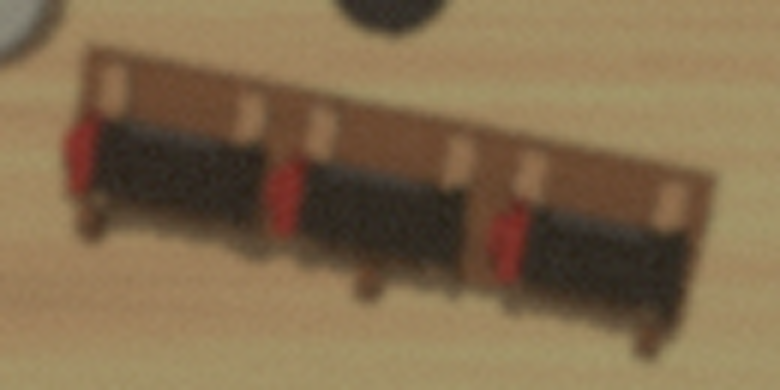

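View pics/side0r.png

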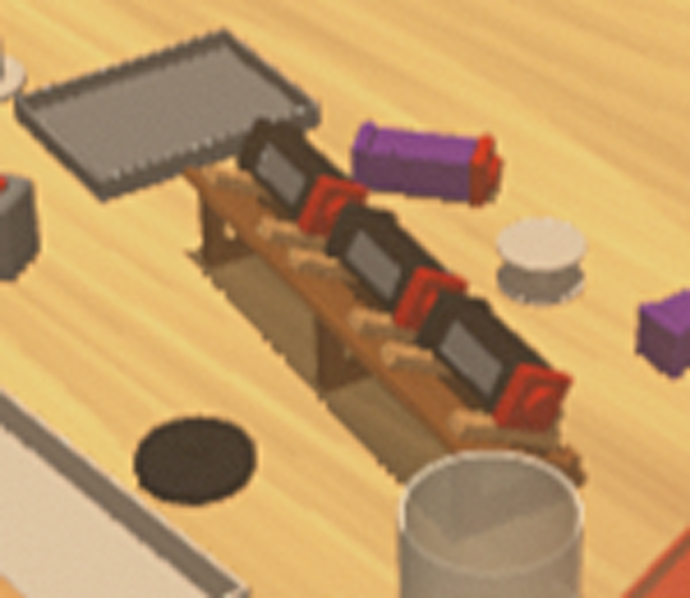

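```bash
cat >> h.py <<'E'
from scipy.spatial.transform import Rotation as Ro
def delta(pos,R):
    s=readout.get_state(); R0=np.array(s['eef_rot']); 
    t=R0.T@(np.array(pos)-s['eef_pos'])*100; r=Ro.from_matrix(R0.T@R).as_rotvec(degrees=True)
    return dict(zip(['x','y','z','rx','ry','rz'],np.r_[t,r].round(2).tolist()))
def unproj(n,u,v,z):
    c=get_calibration(n); o=-c['R'].T@c['t']; k=c['R'].T@np.array([(u-c['cx'])/c['fx'],(v-c['cy'])/c['fy'],1]); return o+k*(z-o[2])/k[2]
def frame(th,lean,tip=0):
    th=np.radians(th);l=np.radians(lean);u=np.array([np.cos(th),np.sin(th),0]);w=np.array([-np.sin(th),np.cos(th),0]);k=np.array([0,0,1.])
    z=np.sin(l)*u-np.cos(l)*k; y=np.cos(l)*u+np.sin(l)*k
    R=np.stack([w,y,z],1); return R@Ro.from_euler('y',tip,degrees=True).as_matrix()
E
python3 - <<'E'
from h import *
p=cv2.imread('pics/top0.png'); W=np.load('pics/topW.npy')
h=cv2.cvtColor(p,cv2.COLOR_BGR2HSV)
m=np.zeros(p.shape[:2],np.uint8); m[180:255,160:222]=((p[180:255,160:222,2].astype(int)-p[180:255,160:222,1])>70)*255
m2=np.zeros_like(m); m2[195:270,350:412]=(h[195:270,350:412,1]<70)*255
for n,q in(('red',m),('grey',m2)):
    q=cv2.morphologyEx(q,cv2.MORPH_OPEN,np.ones((3,3)))
    nn,l,st,ce=cv2.connectedComponentsWithStats(q); i=1+st[1:,4].argmax()
    pts=np.argwhere(l==i)[:,::-1]
    X=np.array([unproj('top',u,v,.018)[:2] for u,v in pts])
    r=cv2.minAreaRect((X*1000).astype(np.float32)); print(n,st[i],r)
    print(cv2.boxPoints(r).round())
# carriers: dark pts
V=p.max(2); sel=np.zeros_like(m,bool); sel[175:232,225:345]=True
sel&=(W[...,2]>.06)&(V<75); P=W[sel]; print(len(P),P.mean(0))
R=frame(-11.4,30); Q=P@R; print(Q.min(0),Q.max(0))
n=np.linalg.svd(P-P.mean(0))[2]; print(n)
E
```

```text
red [ 168  190   44   55 1948] ((519.0797119140625, 362.36492919921875), (194.86834716796875, 146.14747619628906), 11.20862102508545)
[[409. 415.]
 [438. 272.]
 [629. 310.]
 [600. 453.]]Traceback (most recent call last):
  File "<stdin>", line 10, in <module>
  File "h.py", line 16, in unproj
    c=get_calibration(n); o=-c['R'].T@c['t']; k=c['R'].T@np.array([(u-c['cx'])/c['fx'],(v-c['cy'])/c['fy'],1]); return o+k*(z-o[2])/k[2]
ValueError: time passes only in moves, steps and waits
```

```bash
python3 - <<'E'
import pickle
from rig import get_calibration
pickle.dump({n:get_calibration(n) for n in("side","top","wrist")},open('cal.pkl','wb'))
E
sed -i 's/from rig import readout, capture, get_calibration/from rig import readout, capture\nimport pickle\n_C=pickle.load(open("cal.pkl","rb"))\nget_calibration=_C.get/' h.py
python3 - <<'E'
from h import *
p=cv2.imread('pics/top0.png'); W=np.load('pics/topW.npy')
h=cv2.cvtColor(p,cv2.COLOR_BGR2HSV)
m2=np.zeros(p.shape[:2],np.uint8); m2[195:270,350:412]=(h[195:270,350:412,1]<85)*255
for n,q in(('grey',m2),):
    q=cv2.morphologyEx(q,cv2.MORPH_OPEN,np.ones((3,3)))
    nn,l,st,ce=cv2.connectedComponentsWithStats(q); i=1+st[1:,4].argmax()
    pts=np.argwhere(l==i)[:,::-1]
    X=np.array([unproj('top',u,v,.018)[:2] for u,v in pts])
    r=cv2.minAreaRect((X*1000).astype(np.float32)); print(n,st[i],r)
    print(cv2.boxPoints(r).round())
V=p.max(2); sel=np.zeros(V.shape,bool); sel[175:232,225:345]=True
sel&=(W[...,2]>.06)&(V<75); P=W[sel]; print(len(P),P.mean(0))
R=frame(-11.4,30); Q=P@R; print(Q.min(0),Q.max(0))
print(np.linalg.svd(P-P.mean(0),full_matrices=False)[2])
print(delta([.374,.038,.40],frame(-11.4,30)))
E
```

```text
grey [ 358  202   49   61 2427] ((479.499755859375, -364.0883483886719), (163.73654174804688, 212.0006866455078), 81.75495910644531)
[[ 363. -430.]
 [ 573. -460.]
 [ 596. -298.]
 [ 386. -268.]]
1036 [0.54934014 0.00280185 0.10453416]
[-0.06685833  0.48918286 -1.11028327] [0.2925422  0.91185811 0.2335435 ]
[[-0.19834078 -0.97926031  0.04135439]
 [-0.21414726  0.08446971  0.97314224]
 [-0.95645276  0.18415786 -0.2264597 ]]
{'x': -34.13, 'y': -46.7, 'z': 0.46, 'rx': -24.69, 'ry': -21.48, 'rz': 80.38}
```

```bash
cat >> h.py <<'E'
from scipy.spatial.transform import Slerp
def plan(*goals,start=None):
    """goals: (pos,R[,ncalls]); prints per-call delta, chained"""
    if start is None:
        s=readout.get_state(); p0=np.array(s['eef_pos']);R0=np.array(s['eef_rot'])
    else: p0,R0=start
    for g in goals:
        p1=np.array(g[0]);R1=np.array(g[1])
        dist=np.linalg.norm(p1-p0);an=np.degrees(Ro.from_matrix(R0.T@R1).magnitude())
        n=g[2] if len(g)>2 else int(np.ceil(max(dist/.22,an/40)))or 1
        sl=Slerp([0,1],Ro.from_matrix([R0,R1])); a,A=p0,R0
        for i in range(1,n+1):
            b=p0+(p1-p0)*i/n;B=sl(i/n).as_matrix()
            t=A.T@(b-a)*100;r=Ro.from_matrix(A.T@B).as_rotvec(degrees=True)
            print(dict(zip(['x','y','z','rx','ry','rz'],np.r_[t,r].round(2).tolist())),'rows',round(max(np.linalg.norm(b-a)/.05,np.linalg.norm(r)/8.59),1)); a,A=b,B
        p0,R0=p1,R1
def st():
    s=readout.get_state(); print('t',s['time_s'],'p',s['eef_pos'].round(4),'F',s['wrist_force'].round(2),'T',s['ft_torque'].round(3),'op',round(s['opening'],4),'q',s['joints'].round(2)); print(s['eef_rot'].round(3).tolist())
E
python3 -c "
from h import *
plan(([.374,.038,.40],frame(-11.4,30)))"
```

```text
{'x': -11.38, 'y': -15.57, 'z': 0.15, 'rx': -8.23, 'ry': -7.16, 'rz': 26.79} rows 3.9
{'x': -17.17, 'y': -8.77, 'z': 0.19, 'rx': -8.23, 'ry': -7.16, 'rz': 26.79} rows 3.9
{'x': -19.19, 'y': -0.23, 'z': 1.85, 'rx': -8.23, 'ry': -7.16, 'rz': 26.79} rows 3.9
```

Emit:
{"name": "play_rows", "arguments": {"deltas": [{"x": -11.4, "y": -15.6, "z": 0.15, "rx": -8.2, "ry": -7.2, "rz": 26.8, "claw": 8.5}, {"x": -11.4, "y": -15.6, "z": 0.15, "rx": -8.2, "ry": -7.2, "rz": 26.8, "claw": 8.5}, {"x": -11.4, "y": -15.6, "z": 0.15, "rx": -8.2, "ry": -7.2, "rz": 26.8, "claw": 8.5}, {"x": -11.4, "y": -15.6, "z": 0.15, "rx": -8.2, "ry": -7.2, "rz": 26.8, "claw": 8.5}]}}

```text
time_s: 0.55
eef_pos: [0.2601, 0.404, 0.4029]
eef_rot: [[-0.686, 0.705, 0.181], [0.722, 0.69, 0.051], [-0.088, 0.166, -0.982]]
wrist_force: [0.5, -0.7, -0.4]
opening: 0.0852
```

Emit:
{"name": "play_rows", "arguments": {"deltas": [{"x": -17.2, "y": -8.8, "z": 0.2, "rx": -8.2, "ry": -7.2, "rz": 26.8}, {"x": -17.2, "y": -8.8, "z": 0.2, "rx": -8.2, "ry": -7.2, "rz": 26.8}, {"x": -17.2, "y": -8.8, "z": 0.2, "rx": -8.2, "ry": -7.2, "rz": 26.8}, {"x": -17.2, "y": -8.8, "z": 0.2, "rx": -8.2, "ry": -7.2, "rz": 26.8}]}}

```text
invalid input
```

Emit:
{"name": "play_rows", "arguments": {"deltas": [{"x": -19.2, "y": -0.2, "z": 1.85, "rx": -8.2, "ry": -7.2, "rz": 26.8}, {"x": -19.2, "y": -0.2, "z": 1.85, "rx": -8.2, "ry": -7.2, "rz": 26.8}, {"x": -19.2, "y": -0.2, "z": 1.85, "rx": -8.2, "ry": -7.2, "rz": 26.8}, {"x": -19.2, "y": -0.2, "z": 1.85, "rx": -8.2, "ry": -7.2, "rz": 26.8}, {"x": -19.2, "y": -0.2, "z": 1.85, "rx": -8.2, "ry": -7.2, "rz": 26.8}]}}

```text
invalid input
```

```bash
python3 - <<'E'
from h import *
st()
p,d=capture('wrist'); cv2.imwrite('pics/wrist1.png',p); W=cloud('wrist',d); np.save('pics/w1W.npy',W); np.save('pics/w1R.npy',d)
E
```

```text
t 0.55 p [0.2601 0.404  0.4029] F [ 0.49 -0.72 -0.38] T [-0.     0.046 -0.027] op 0.0852 q [ 0.79  0.32  1.83 -0.12  0.83  0.1 ]
[[-0.686, 0.705, 0.181], [0.722, 0.69, 0.051], [-0.088, 0.166, -0.982]]
```

View pics/wrist1.png

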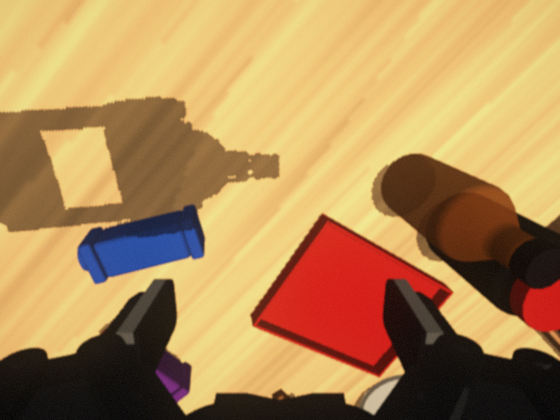

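Emit:
{"name": "play_rows", "arguments": {"deltas": [{"x": -17.2, "y": -8.8, "z": 0.2, "rx": -8.2, "ry": -7.2, "rz": 26.8, "claw": 8.5}, {"x": -17.2, "y": -8.8, "z": 0.2, "rx": -8.2, "ry": -7.2, "rz": 26.8, "claw": 8.5}, {"x": -17.2, "y": -8.8, "z": 0.2, "rx": -8.2, "ry": -7.2, "rz": 26.8, "claw": 8.5}, {"x": -17.2, "y": -8.8, "z": 0.2, "rx": -8.2, "ry": -7.2, "rz": 26.8, "claw": 8.5}]}}

```text
time_s: 1.0
eef_pos: [0.317, 0.2198, 0.4017]
eef_rot: [[-0.269, 0.893, 0.359], [0.959, 0.283, 0.015], [-0.088, 0.349, -0.933]]
wrist_force: [1.3, 0.7, -1.1]
opening: 0.0848
```

Emit:
{"name": "play_rows", "arguments": {"deltas": [{"x": -19.2, "y": -0.2, "z": 1.85, "rx": -8.2, "ry": -7.2, "rz": 26.8, "claw": 8.5}, {"x": -19.2, "y": -0.2, "z": 1.85, "rx": -8.2, "ry": -7.2, "rz": 26.8, "claw": 8.5}, {"x": -19.2, "y": -0.2, "z": 1.85, "rx": -8.2, "ry": -7.2, "rz": 26.8, "claw": 8.5}, {"x": -19.2, "y": -0.2, "z": 1.85, "rx": -8.2, "ry": -7.2, "rz": 26.8, "claw": 8.5}, {"x": -19.2, "y": -0.2, "z": 1.85, "rx": -8.2, "ry": -7.2, "rz": 26.8, "claw": 8.5}]}}

```text
time_s: 1.5
eef_pos: [0.3768, 0.0326, 0.4012]
eef_rot: [[0.209, 0.845, 0.493], [0.978, -0.18, -0.106], [-0.0, 0.504, -0.864]]
wrist_force: [-0.2, 0.1, 0.3]
opening: 0.0854
```

```bash
python3 - <<'E'
from h import *
st()
p,d=capture('wrist'); cv2.imwrite('pics/wrist2.png',p); W=cloud('wrist',d); np.save('pics/w2W.npy',W)
E
```

```text
t 1.5 p [0.3768 0.0326 0.4012] F [-0.22  0.14  0.25] T [ 0.055  0.196 -0.042] op 0.0854 q [-0.21  0.15  2.16  0.    0.3  -0.  ]
[[0.209, 0.845, 0.493], [0.978, -0.18, -0.106], [-0.0, 0.504, -0.864]]
```

View pics/wrist2.png

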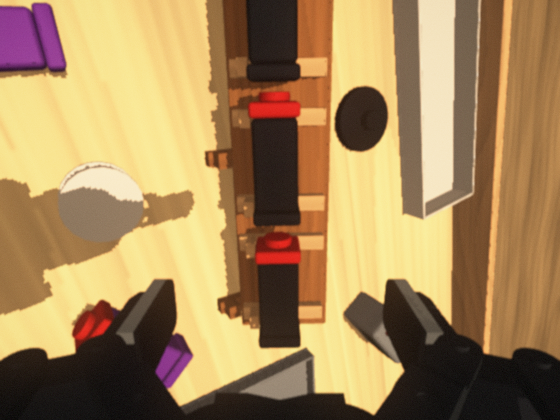

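```bash
python3 - <<'E'
from h import *
W=np.load('pics/w2W.npy')
# plane fit middle + right bodies' top
def pts(r0,r1,c0,c1): 
    q=W[r0:r1,c0:c1].reshape(-1,3); return q[np.isfinite(q).all(1)]
A=pts(125,205,258,295);B=pts(270,320,264,295);C=pts(5,60,254,293)
P=np.r_[A,B,C]; c=P.mean(0); n=np.linalg.svd(P-c,full_matrices=False)[2][2]; n*=np.sign(n[2]); print('n',n,'slope',np.degrees(np.arccos(n[2])),'yaw',np.degrees(np.arctan2(-n[1],-n[0])),np.abs((P-c)@n).max())
for nm,(u,v) in dict(m_red=(275,107),m_redtop=(275,99),m_bl=(276,216),m_l=(256,160),m_r=(296,160),r_red=(277,250),r_bl=(280,345),r_bl2=(280,338),r_l=(261,300),r_r=(297,300),l_bl=(272,70)).items(): print(nm,W[v,u].round(4))
print(A.mean(0),B.mean(0),C.mean(0))
p=cv2.imread('pics/wrist2.png'); cv2.imwrite('pics/w2c.png',cv2.resize(p[60:360,200:350],None,fx=2,fy=2))
E
```

```text
n [ 0.85816336 -0.16169921  0.48724636] slope 60.84024712150718 yaw 169.32916912974207 0.017114397856839707
m_red [0.5538 0.0697 0.1047]
m_redtop [0.5588 0.0751 0.0979]
m_bl [ 0.5347 -0.0233  0.1048]
m_l [0.5315 0.0291 0.0944]
m_r [0.5615 0.0226 0.111 ]
r_red [ 0.5303 -0.0588  0.1011]
r_bl [ 0.5096 -0.1618  0.1051]
r_bl2 [ 0.5121 -0.1551  0.1034]
r_l [ 0.5052 -0.1079  0.0942]
r_r [ 0.5356 -0.1146  0.1117]
l_bl [0.5576 0.0981 0.1038]
[0.54474606 0.02211908 0.10431288] [ 0.52085184 -0.10400973  0.10475649] [0.56424477 0.12478183 0.10396736]
```

View pics/w2c.png

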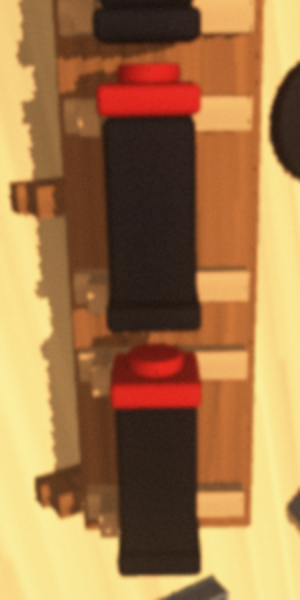

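```bash
cat >> h.py <<'E'
YAW=-11.
_u=np.array([np.cos(np.radians(YAW)),np.sin(np.radians(YAW)),0]);_w=np.array([-_u[1],_u[0],0]);_k=np.array([0,0,1.])
CW=dict(L=.2555,M=.1255,Rr=-.0045)
def cen(n): return .542*_u+CW[n]*_w+.0854*_k
def tcp(c,R,back=.150): return np.array(c)-back*R[:,2]
RR=frame(YAW,30)
E
python3 -c "
from h import *
c=cen('M');print(c)
plan((tcp(c,RR,.23),RR),(tcp(c,RR,.15),RR))"
```

```text
[0.55598846 0.01977574 0.0854    ]
{'x': 2.09, 'y': -0.22, 'z': 13.3, 'rx': 0.07, 'ry': 0.45, 'rz': -0.75} rows 2.7
{'x': 0.0, 'y': 0.0, 'z': 8.0, 'rx': 0.0, 'ry': 0.0, 'rz': -0.0} rows 1.6
```

Emit:
{"name": "play_rows", "arguments": {"deltas": [{"x": 2.1, "y": -0.2, "z": 4.5, "rx": 0.1, "ry": 0.4, "rz": -0.7, "claw": 8.5}, {"x": 2.1, "y": -0.2, "z": 9, "rx": 0.1, "ry": 0.4, "rz": -0.7, "claw": 8.5}, {"x": 2.1, "y": -0.2, "z": 13.3, "rx": 0.1, "ry": 0.4, "rz": -0.7, "claw": 8.5}, {"x": 2.1, "y": -0.2, "z": 13.3, "rx": 0.1, "ry": 0.4, "rz": -0.7, "claw": 8.5}]}}

```text
time_s: 1.95
eef_pos: [0.4391, 0.0455, 0.2979]
eef_rot: [[0.184, 0.855, 0.485], [0.983, -0.158, -0.094], [-0.004, 0.494, -0.87]]
wrist_force: [-0.1, 0.2, 0.0]
opening: 0.0849
```

```bash
python3 - <<'E'
from h import *
st()
plan((tcp(cen('M'),RR,.15),RR))
p,d=capture('wrist'); cv2.imwrite('pics/wrist3.png',p)
E
```

```text
t 1.95 p [0.4391 0.0455 0.2979] F [-0.06  0.19  0.04] T [0.018 0.212 0.041] op 0.0849 q [-0.14  0.47  2.14 -0.77  0.03  0.8 ]
[[0.184, 0.855, 0.485], [0.983, -0.158, -0.094], [-0.004, 0.494, -0.87]]
{'x': -0.29, 'y': -0.2, 'z': 9.38, 'rx': -0.43, 'ry': -0.01, 'rz': 0.48} rows 1.9
```

View pics/wrist3.png

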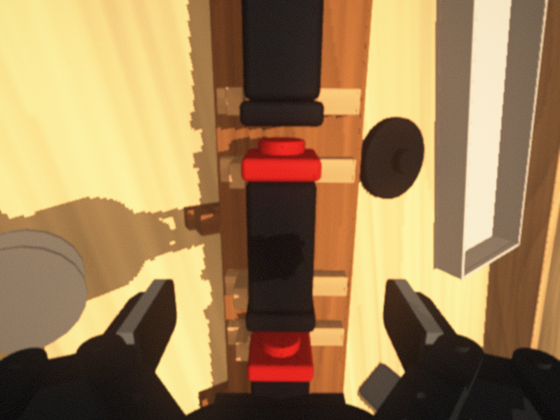

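```bash
cat > fk.py <<'E'
import numpy as np
from scipy.optimize import least_squares
D=[([.527,1.433,1.181],.625,.405),([.15,2.16,.30],.3783,.4012)]
# 3D model: base yaw q1, pitch q2,q3, roll q4, pitch q5, roll q6
from scipy.spatial.transform import Rotation as Ro
def fk(q,p):
    r0,h,a,b,c,e=p
    z=lambda t:Ro.from_euler('z',t).as_matrix(); y=lambda t:Ro.from_euler('y',t).as_matrix()
    R=z(q[0])@y(q[1]); x=np.array([0,0,h])+z(q[0])@[r0,0,0]+R@[0,0,a]
    R=R@y(q[2]); x=x+R@[e,0,b]; R=R@z(q[3])@y(q[4]); x=x+R@[0,0,c]
    return x,R@z(q[5])
obs=[([1.06,.527,1.433,0,1.181,-.178],[.204,.591,.405]),([.79,.32,1.83,-.12,.83,.10],[.2601,.404,.4029]),([-.21,.15,2.16,0,.30,0],[.3768,.0326,.4012]),([-.14,.47,2.14,-.77,.03,.8],[.4391,.0455,.2979])]
def res(p): 
    return np.r_[np.concatenate([fk(q,p)[0]-np.array(t) for q,t in obs]),1e-3*(np.array(p)-[0,.33,.4,.4,.1,0])]
s=least_squares(res,[0,.33,.4,.4,.1,0])
P=s.x
if __name__=='__main__':
    print(P,s.cost); print([ (fk(q,P)[0]-t).round(4) for q,t in obs]); print(fk(obs[0][0],P)[1].round(3))
E
python3 fk.py
```

```text
[ 0.41008565 -0.30277923  0.26152535  0.02215829 -0.40020006 -0.10607224] 0.021094742488760834
[array([ 0.0904, -0.0657,  0.0082]), array([ 0.0691, -0.0215,  0.0124]), array([-0.05  , -0.1023, -0.037 ]), array([-0.0063, -0.098 ,  0.0163])]
[[-0.327 -0.945  0.   ]
 [-0.945  0.327  0.001]
 [-0.001 -0.    -1.   ]]
```

```bash
sed -i 's/r0,h,a,b,c,e=p/r0,h,a,b,c,e,l=p/; s/@\[r0,0,0\]/@[r0,l,0]/; s/return x,R@z(q\[5\])/return x,R@z(q[5]+np.pi\/2)/; s/,\.1,0\]/,.1,0,.1]/g' fk.py; python3 fk.py
```

```text
[0.00778534 0.25940404 0.58788549 0.38209451 0.1150696  0.11089376
 0.10997028] 2.263602340567688e-06
[array([ 0.0007, -0.0008, -0.0001]), array([ 0.0003,  0.0006, -0.0005]), array([-0.0002, -0.0004,  0.0009]), array([ 0.    ,  0.0012, -0.0003])]
[[-0.945  0.327  0.   ]
 [ 0.327  0.945  0.001]
 [-0.     0.001 -1.   ]]
```

```bash
cat >> fk.py <<'E'
LO=np.array([-3.08,-.75,.22,-1.43,0,-2.85]);HI=np.array([3.08,2.2,2.44,4.57,2.65,2.85])
def ik(pos,R,q0=None):
    best=None
    seeds=[q0] if q0 is not None else []
    for q4 in(0,-.8,.8,3.14,1.57,4): seeds.append([np.arctan2(pos[1],pos[0]),.5,1.8,q4,.5,0]); 
    out=[]
    for s_ in seeds:
        f=lambda q:np.r_[(fk(q,P)[0]-pos)*5,(fk(q,P)[1]-R).ravel()]
        r=least_squares(f,np.clip(s_,LO+1e-3,HI-1e-3),bounds=(LO,HI))
        if r.cost<1e-5 and not any(np.abs(o-r.x).max()<.05 for o in out): out.append(r.x)
    return out
E
python3 - <<'E'
from h import *; import fk
for n in CW:
    for b in(.15,.23):
        print(n,b,[q.round(2).tolist() for q in fk.ik(tcp(cen(n),RR,b),RR)])
    c=cen(n)+.15*_k
    for lean,tip in((30,0),(0,0),(0,45),(0,-45),(30,45),(30,-45)):
        R=frame(YAW,lean,tip); print(n,'lift',lean,tip,[q.round(2).tolist() for q in fk.ik(tcp(c,R),R)])
E
```

```text
L 0.15 [[0.14, 0.71, 1.95, 4.57, 0.16, 2.0]]
L 0.23 [[0.17, 0.54, 2.0, -1.05, 0.2, 1.35]]Traceback (most recent call last):
  File "<stdin>", line 5, in <module>
NameError: name '_k' is not defined. Did you mean: 'fk'?
```

```bash
python3 - <<'E'
from h import *; from h import _k; import fk
for n in CW:
  for lean in (30,27,24,20):
    R=frame(YAW,lean)
    for b in(.15,.23):
        print(n,lean,b,[q.round(2).tolist() for q in fk.ik(tcp(cen(n),R,b),R)])
for n in CW:
    c=cen(n)+.15*_k
    for lean,tip in((30,0),(0,0),(0,45),(0,-45)):
        R=frame(YAW,lean,tip); print(n,'lift',lean,tip,[q.round(2).tolist() for q in fk.ik(tcp(c,R),R)])
E
```

```text
L 30 0.15 [[0.14, 0.71, 1.95, 4.57, 0.16, 2.0]]
L 30 0.23 [[0.17, 0.54, 2.0, -1.05, 0.2, 1.35]]
L 27 0.15 [[0.13, 0.7, 1.92, -1.13, 0.16, 1.41]]
L 27 0.23 [[0.15, 0.54, 1.96, -0.67, 0.25, 0.96]]
L 24 0.15 [[0.12, 0.7, 1.89, -0.69, 0.2, 0.96]]
L 24 0.23 [[0.14, 0.53, 1.92, -0.44, 0.32, 0.73]]
L 20 0.15 [[0.11, 0.69, 1.85, -0.37, 0.28, 0.64]]
L 20 0.23 [[0.13, 0.53, 1.87, -0.26, 0.42, 0.54]]
M 30 0.15 []
M 30 0.23 [[-0.15, 0.51, 2.15, 3.69, 0.04, 2.63]]
M 27 0.15 []
M 27 0.23 [[-0.15, 0.49, 2.1, -0.24, 0.08, 0.27]]
M 24 0.15 [[-0.16, 0.67, 2.02, -0.47, 0.03, 0.5]]
M 24 0.23 [[-0.15, 0.49, 2.06, -0.09, 0.18, 0.12]]
M 20 0.15 [[-0.16, 0.66, 1.98, -0.08, 0.15, 0.11]]
M 20 0.23 [[-0.16, 0.48, 2.0, -0.04, 0.31, 0.07]]
Rr 30 0.15 [[-0.47, 0.69, 2.14, 2.51, 0.24, -2.77]]
Rr 30 0.23 [[-0.51, 0.5, 2.2, 1.9, 0.16, -2.18]]
Rr 27 0.15 [[-0.47, 0.68, 2.1, 2.22, 0.15, -2.47]]
Rr 27 0.23 [[-0.49, 0.48, 2.15, 1.18, 0.15, -1.44]]
Rr 24 0.15 [[-0.46, 0.66, 2.07, 1.55, 0.11, -1.79]]
Rr 24 0.23 [[-0.48, 0.47, 2.1, 0.63, 0.2, -0.88]]
Rr 20 0.15 [[-0.45, 0.65, 2.02, 0.61, 0.15, -0.84]]
Rr 20 0.23 [[-0.46, 0.47, 2.04, 0.31, 0.31, -0.55]]
L lift 30 0 [[0.14, 0.42, 1.85, -0.42, 0.4, 0.68]]
L lift 0 0 [[0.06, 0.51, 1.52, 0.0, 1.11, 0.26]]
L lift 0 45 [[-0.27, 0.56, 1.73, 0.89, 1.13, -0.59]]
L lift 0 -45 [[0.34, 0.73, 1.31, -0.66, 1.57, 0.69]]
M lift 30 0 [[-0.15, 0.36, 1.98, -0.07, 0.28, 0.1]]
M lift 0 0 [[-0.16, 0.46, 1.63, -0.0, 1.05, 0.03]]
M lift 0 45 [[-0.51, 0.56, 1.73, 0.78, 1.27, -0.72]]
M lift 0 -45 [[0.15, 0.65, 1.52, -0.75, 1.37, 0.65]]
Rr lift 30 0 [[-0.47, 0.34, 2.02, 0.47, 0.31, -0.7]]
Rr lift 0 0 [[-0.4, 0.44, 1.67, 0.0, 1.03, -0.21]]
Rr lift 0 45 [[-0.72, 0.59, 1.65, 0.67, 1.41, -0.82]]
Rr lift 0 -45 [[-0.06, 0.59, 1.66, -0.86, 1.19, 0.59]]
```

```bash
python3 - <<'E'
from h import *; from h import _k; import fk
for n in CW:
  for tip in (-15,-10,-6,6,10,15):
    R=frame(YAW,30,tip); o=[]
    for b in(.15,.19,.23):
        o.append([q.round(2).tolist() for q in fk.ik(tcp(cen(n),R,b),R)])
    print(n,tip,*o)
E
```

```text
L -15 [[0.26, 0.75, 1.84, -1.21, 0.49, 1.6]] [[0.3, 0.68, 1.85, -1.1, 0.54, 1.51]] [[0.33, 0.61, 1.85, -1.0, 0.59, 1.43]]
L -10 [[0.22, 0.73, 1.88, -1.29, 0.38, 1.65]] [[0.25, 0.66, 1.9, -1.15, 0.42, 1.53]] [[0.28, 0.58, 1.91, -1.02, 0.46, 1.41]]
L -6 [[0.19, 0.72, 1.91, -1.38, 0.29, 1.72]] [[0.21, 0.64, 1.93, -1.2, 0.32, 1.55]] [[0.24, 0.56, 1.95, -1.03, 0.36, 1.39]]
L 6 [] [[0.08, 0.62, 2.02, 3.93, 0.05, 2.59]] [[0.08, 0.53, 2.05, -0.9, 0.04, 1.14]]
L 10 [[0.04, 0.71, 2.0, 2.7, 0.13, -2.5]] [[0.03, 0.62, 2.04, 2.46, 0.09, -2.27]] [[0.03, 0.53, 2.07, 1.79, 0.06, -1.6]]
L 15 [[-0.01, 0.72, 2.02, 2.32, 0.23, -2.17]] [[-0.03, 0.63, 2.07, 2.14, 0.21, -2.0]] [[-0.05, 0.54, 2.1, 1.86, 0.2, -1.74]]
M -15 [[0.0, 0.72, 2.02, 4.55, 0.36, 1.93]] [] [[0.07, 0.56, 2.05, -1.35, 0.4, 1.57]]
M -10 [[-0.05, 0.71, 2.05, 4.32, 0.27, 2.11]] [[-0.02, 0.62, 2.07, 4.56, 0.26, 1.88]] [[0.0, 0.53, 2.09, -1.43, 0.27, 1.6]]
M -6 [[-0.09, 0.7, 2.06, 4.01, 0.2, 2.37]] [[-0.07, 0.61, 2.09, 4.3, 0.18, 2.09]] []
M 6 [[-0.22, 0.7, 2.11, 2.55, 0.22, -2.59]] [[-0.23, 0.6, 2.14, 2.35, 0.18, -2.39]] [[-0.25, 0.51, 2.17
[... 217 characters left out ...]
, 0.36, -2.06]] [[-0.39, 0.53, 2.19, 1.68, 0.36, -1.87]]
Rr -15 [[-0.3, 0.71, 2.12, 3.88, 0.31, 2.33]] [[-0.28, 0.62, 2.15, 4.05, 0.27, 2.17]] [[-0.26, 0.53, 2.17, 4.33, 0.25, 1.91]]
Rr -10 [[-0.36, 0.7, 2.13, 3.51, 0.25, 2.63]] [[-0.35, 0.61, 2.16, 3.65, 0.19, 2.51]] [[-0.34, 0.51, 2.19, 3.95, 0.14, 2.21]]
Rr -6 [] [] []
Rr 6 [[-0.54, 0.69, 2.13, 2.06, 0.31, -2.4]] [[-0.57, 0.6, 2.17, 1.85, 0.3, -2.2]] [[-0.6, 0.5, 2.19, 1.57, 0.3, -1.94]]
Rr 10 [[-0.58, 0.7, 2.13, 1.86, 0.37, -2.24]] [[-0.62, 0.61, 2.16, 1.68, 0.37, -2.08]] [[-0.66, 0.51, 2.18, 1.45, 0.39, -1.88]]
Rr 15 [[-0.63, 0.71, 2.11, 1.68, 0.46, -2.12]] [[-0.68, 0.62, 2.14, 1.52, 0.47, -1.99]] [[-0.73, 0.53, 2.16, 1.35, 0.5, -1.84]]
```

```bash
python3 -c "
from h import *
c=cen('L');R=frame(YAW,30,-12);print(c)
plan((tcp(c,R,.235),R,1),(tcp(c,R,.15),R,1))"
```

```text
[0.58079363 0.14738727 0.0854    ]
{'x': 17.6, 'y': -0.13, 'z': 1.35, 'rx': -0.35, 'ry': -12.0, 'rz': 0.55} rows 3.5
{'x': 0.0, 'y': 0.0, 'z': 8.5, 'rx': 0.0, 'ry': 0.0, 'rz': -0.0} rows 1.7
```

Emit:
{"name": "play_rows", "arguments": {"deltas": [{"x": 4.5, "y": -0.1, "z": 0.2, "rx": -0.1, "ry": -5, "rz": 0.2, "claw": 8.5}, {"x": 9, "y": -0.1, "z": 0.5, "rx": -0.2, "ry": -9, "rz": 0.3, "claw": 8.5}, {"x": 13.5, "y": -0.1, "z": 0.9, "rx": -0.3, "ry": -12, "rz": 0.5, "claw": 8.5}, {"x": 17.6, "y": -0.1, "z": 1.3, "rx": -0.3, "ry": -12, "rz": 0.5, "claw": 8.5}, {"x": 17.6, "y": -0.1, "z": 1.3, "rx": -0.3, "ry": -12, "rz": 0.5, "claw": 8.5}]}}

```text
time_s: 2.5
eef_pos: [0.4762, 0.2208, 0.2877]
eef_rot: [[0.286, 0.849, 0.444], [0.942, -0.163, -0.295], [-0.178, 0.502, -0.846]]
wrist_force: [0.9, -0.4, 0.9]
opening: 0.0855
```

```bash
python3 - <<'E'
from h import *
st()
R=frame(YAW,30,-12)
plan((tcp(cen('L'),R,.15),R,1))
p,d=capture('wrist'); cv2.imwrite('pics/wrist4.png',p); W=cloud('wrist',d); np.save('pics/w4.npy',W)
E
```

```text
t 2.5 p [0.4762 0.2208 0.2877] F [ 0.89 -0.38  0.87] T [0.121 0.158 0.029] op 0.0855 q [ 0.32  0.58  1.88 -0.98  0.53  1.39]
[[0.286, 0.849, 0.444], [0.942, -0.163, -0.295], [-0.178, 0.502, -0.846]]
{'x': -0.27, 'y': -0.04, 'z': 8.92, 'rx': 0.15, 'ry': -0.19, 'rz': 0.09} rows 1.8
```

View pics/wrist4.png

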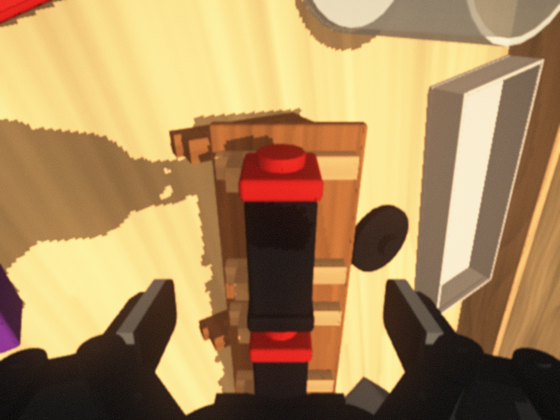

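```bash
python3 - <<'E'
from h import *; from h import _u,_w
W=np.load('pics/w4.npy')
P=[]
for u,v in [(281,176),(281,192),(281,220),(281,250),(281,290),(281,315),(281,326),(255,255),(308,255),(255,220),(308,220)]:
    q=W[v-1:v+2,u-1:u+2].reshape(-1,3).mean(0); print(u,v,'u %.4f w %.4f z %.4f'%(q@_u,q@_w,q[2]))
q=W[205:310:3,252:312:3].reshape(-1,3);A=np.c_[q@_u,q@_w,np.ones(len(q))];print(np.linalg.lstsq(A,q[:,2],rcond=None)[0],(A@[1,0,0]).mean())
E
```

```text
281 176 u 0.5359 w 0.3078 z 0.1017
281 192 u 0.5333 w 0.3011 z 0.1061
281 220 u 0.5345 w 0.2832 z 0.1043
281 250 u 0.5350 w 0.2628 z 0.1036
281 290 u 0.5350 w 0.2333 z 0.1039
281 315 u 0.5359 w 0.2109 z 0.1026
281 326 u 0.5343 w 0.2045 z 0.1054
255 255 u 0.5220 w 0.2594 z 0.0962
308 255 u 0.5372 w 0.2732 z 0.1272
255 220 u 0.5223 w 0.2832 z 0.0972
308 220 u 0.5471 w 0.2833 z 0.1118
[0.11852769 0.11302686 0.01169629] 0.5343204506584905
```

Emit:
{"name": "play_rows", "arguments": {"deltas": [{"x": -0.1, "y": 0, "z": 3, "rx": 0.1, "ry": -0.2, "rz": 0.1, "claw": 8.5}, {"x": -0.2, "y": 0, "z": 6, "rx": 0.1, "ry": -0.2, "rz": 0.1, "claw": 8.5}, {"x": -0.2, "y": 0, "z": 8.8, "rx": 0.1, "ry": -0.2, "rz": 0.1, "claw": 8.5}, {"x": -0.2, "y": 0, "z": 8.8, "rx": 0.1, "ry": -0.2, "rz": 0.1, "claw": 8.5}]}}

```text
time_s: 2.95
eef_pos: [0.5148, 0.1878, 0.2112]
eef_rot: [[0.293, 0.851, 0.435], [0.938, -0.169, -0.303], [-0.184, 0.497, -0.848]]
wrist_force: [-0.2, 0.1, 0.1]
opening: 0.0854
```

```bash
python3 - <<'E'
from h import *
st()
R=frame(YAW,30,-12)
print(delta(tcp(cen('L'),R,.15),R))
p,d=capture('wrist'); cv2.imwrite('pics/wrist5.png',p); p,d=capture('side'); cv2.imwrite('pics/side5.png',cv2.resize(p[100:310,150:370],None,fx=2.8,fy=2.8,interpolation=cv2.INTER_CUBIC))
E
```

```text
t 2.95 p [0.5148 0.1878 0.2112] F [-0.17  0.13  0.1 ] T [ 0.19   0.256 -0.001] op 0.0854 q [ 0.24  0.74  1.86 -1.23  0.43  1.61]
[[0.293, 0.851, 0.435], [0.938, -0.169, -0.303], [-0.184, 0.497, -0.848]]
{'x': 0.37, 'y': -0.01, 'z': -0.24, 'rx': -0.23, 'ry': 0.36, 'rz': -0.13}
```

View pics/wrist5.png

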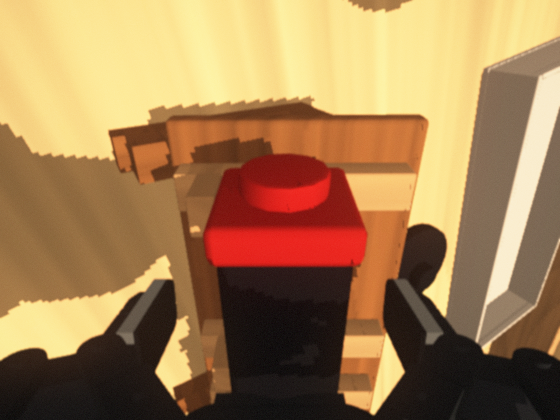

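View pics/side5.png

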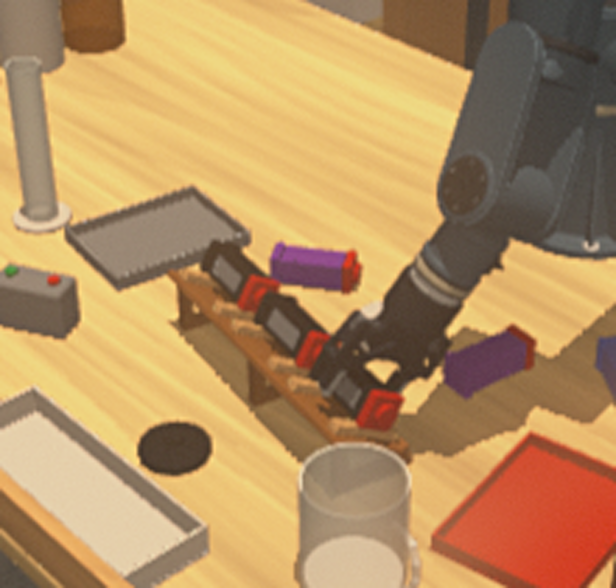

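Emit:
{"name": "play_rows", "arguments": {"deltas": [{"x": 0.3, "y": 0.2, "z": -0.3, "rx": -0.2, "ry": 0.3, "rz": -0.1, "claw": 3}, {"x": 0.3, "y": 0.2, "z": -0.3, "rx": -0.2, "ry": 0.3, "rz": -0.1, "claw": 3}, {"x": 0.3, "y": 0.2, "z": -0.3, "rx": -0.2, "ry": 0.3, "rz": -0.1, "claw": 3}, {"x": 0.3, "y": 0.2, "z": -0.3, "rx": -0.2, "ry": 0.3, "rz": -0.1, "claw": 3}, {"x": 0.3, "y": 0.2, "z": -0.3, "rx": -0.2, "ry": 0.3, "rz": -0.1, "claw": 3}], "squeeze": 70}}

```text
time_s: 3.55
eef_pos: [0.515, 0.1917, 0.2172]
eef_rot: [[0.29, 0.848, 0.444], [0.94, -0.167, -0.296], [-0.177, 0.503, -0.846]]
wrist_force: [-4.9, 3.5, 5.2]
opening: 0.0392
```

```bash
python3 - <<'E'
from h import *
st()
E
```

```text
t 3.55 p [0.515  0.1917 0.2172] F [-4.9   3.5   5.23] T [ 0.39   0.743 -0.115] op 0.0392 q [ 0.24  0.73  1.86 -1.22  0.43  1.6 ]
[[0.29, 0.848, 0.444], [0.94, -0.167, -0.296], [-0.177, 0.503, -0.846]]
```

```bash
cat >> h.py <<'E'
def seq(goals,q0=None):
    import fk
    for p,R in goals:
        s=fk.ik(np.array(p),R,q0); print('ik',[q.round(2).tolist() for q in s])
E
python3 - <<'E'
from h import *; from h import _k
c=cen('L'); T=np.array([.53,.15,.28]); n=-RR[:,2]
g=[(tcp(c+.06*n,frame(YAW,30,-12)),frame(YAW,30,-12))]+[(tcp(T,frame(YAW,0,t)),frame(YAW,0,t)) for t in(-12,28,-12,-52,-12)]
plan(*[a+(1,) for a in g[:1]],*g[1:]); seq(g)
E
```

```text
{'x': -1.14, 'y': -0.25, 'z': -5.49, 'rx': 0.18, 'ry': -0.09, 'rz': -0.17} rows 1.1
{'x': -3.07, 'y': 12.7, 'z': -11.01, 'rx': 29.34, 'ry': 0.0, 'rz': -6.24} rows 3.5
{'x': -4.82, 'y': 0.0, 'z': 1.75, 'rx': -0.0, 'ry': 20.0, 'rz': -0.0} rows 2.3
{'x': -5.13, 'y': -0.0, 'z': 0.0, 'rx': -0.0, 'ry': 20.0, 'rz': 0.0} rows 2.3
{'x': 4.82, 'y': 0.0, 'z': 1.75, 'rx': 0.0, 'ry': -20.0, 'rz': 0.0} rows 2.3
{'x': 5.13, 'y': -0.0, 'z': 0.0, 'rx': 0.0, 'ry': -20.0, 'rz': -0.0} rows 2.3
{'x': 9.64, 'y': 0.0, 'z': 3.51, 'rx': -0.0, 'ry': -40.0, 'rz': -0.0} rows 4.7
{'x': -9.64, 'y': -0.0, 'z': 3.51, 'rx': -0.0, 'ry': 40.0, 'rz': -0.0} rows 4.7
ik [[0.27, 0.62, 1.9, -1.1, 0.47, 1.48]]
ik [[0.17, 0.44, 1.53, -0.21, 1.25, 0.43]]
ik [[-0.16, 0.38, 1.73, 0.56, 1.09, -0.25]]
ik [[0.17, 0.44, 1.53, -0.21, 1.25, 0.43]]
ik [[0.39, 0.67, 1.38, -0.72, 1.67, 0.73]]
ik [[0.17, 0.44, 1.53, -0.21, 1.25, 0.43]]
```

Emit:
{"name": "play_rows", "arguments": {"deltas": [{"x": -0.4, "y": 0, "z": -1.8, "rx": 0, "ry": 0, "rz": 0, "claw": 3}, {"x": -1.1, "y": -0.2, "z": -5.5, "rx": 0, "ry": 0, "rz": 0, "claw": 3}, {"x": -1.1, "y": -0.2, "z": -5.5, "rx": 0, "ry": 0, "rz": 0, "claw": 3}]}}

```text
time_s: 3.85
eef_pos: [0.485, 0.1979, 0.2659]
eef_rot: [[0.291, 0.847, 0.445], [0.94, -0.167, -0.297], [-0.177, 0.504, -0.845]]
wrist_force: [0.1, 1.0, -4.8]
opening: 0.0393
```

Emit:
{"name": "play_rows", "arguments": {"deltas": [{"x": -0.8, "y": 3.2, "z": -3, "rx": 7, "ry": 0, "rz": -1.5, "claw": 3}, {"x": -1.6, "y": 6.4, "z": -6, "rx": 14, "ry": 0, "rz": -3, "claw": 3}, {"x": -2.4, "y": 9.6, "z": -9, "rx": 22, "ry": 0, "rz": -4.5, "claw": 3}, {"x": -3.1, "y": 12.7, "z": -11, "rx": 29.3, "ry": 0, "rz": -6.2, "claw": 3}, {"x": -3.1, "y": 12.7, "z": -11, "rx": 29.3, "ry": 0, "rz": -6.2, "claw": 3}]}}

```text
time_s: 4.35
eef_pos: [0.5364, 0.1799, 0.4246]
eef_rot: [[0.196, 0.981, -0.011], [0.958, -0.194, -0.211], [-0.209, 0.031, -0.977]]
wrist_force: [1.4, -0.5, -5.5]
opening: 0.0387
```

```bash
python3 - <<'E'
from h import *
st()
R=frame(YAW,0,-12);T=np.array([.53,.15,.28])
print(delta(tcp(T,R),R))
p,d=capture('side'); cv2.imwrite('pics/side6.png',cv2.resize(p[50:260,150:370],None,fx=2.8,fy=2.8,interpolation=cv2.INTER_CUBIC))
E
```

```text
t 4.35 p [0.5364 0.1799 0.4246] F [ 1.42 -0.47 -5.52] T [ 0.184 -0.175 -0.017] op 0.0387 q [ 0.17  0.44  1.54 -0.22  1.22  0.45]
[[0.196, 0.981, -0.011], [0.958, -0.194, -0.211], [-0.209, 0.031, -0.977]]
{'x': 0.02, 'y': -0.05, 'z': -0.22, 'rx': 1.68, 'ry': 0.06, 'rz': -0.56}
```

View pics/side6.png

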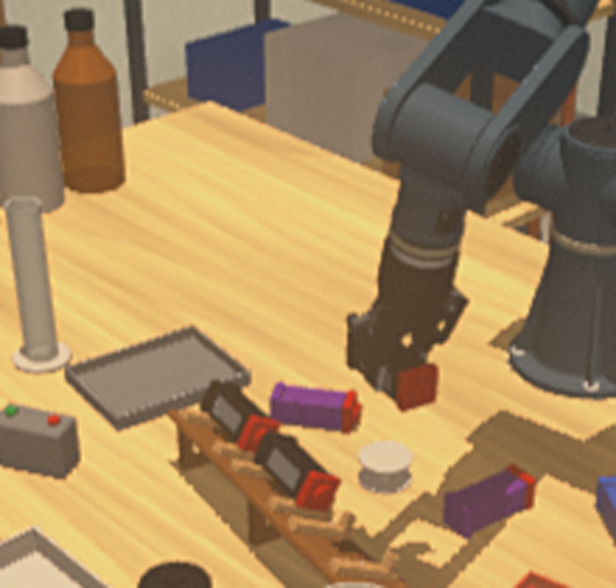

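Emit:
{"name": "play_rows", "arguments": {"deltas": [{"x": -2.1, "y": 0, "z": 0.1, "rx": 0, "ry": 8, "rz": 0, "claw": 3}, {"x": -4.1, "y": 0, "z": 0.6, "rx": 0, "ry": 16, "rz": 0, "claw": 3}, {"x": -6.1, "y": 0, "z": 1.3, "rx": 0, "ry": 24, "rz": 0, "claw": 3}, {"x": -8, "y": 0, "z": 2.3, "rx": 0, "ry": 32, "rz": 0, "claw": 3}, {"x": -9.6, "y": 0, "z": 3.5, "rx": 0, "ry": 40, "rz": 0, "claw": 3}]}}

```text
time_s: 4.9
eef_pos: [0.5163, 0.0795, 0.4085]
eef_rot: [[0.156, 0.98, 0.125], [0.87, -0.196, 0.452], [0.468, 0.038, -0.883]]
wrist_force: [-1.0, -0.3, -5.9]
opening: 0.0393
```

Emit:
{"name": "play_rows", "arguments": {"deltas": [{"x": 0, "y": 0, "z": 0, "rx": 0, "ry": 0, "rz": 0, "claw": 3}, {"x": 0, "y": 0, "z": 0, "rx": 0, "ry": 0, "rz": 0, "claw": 3}, {"x": 0, "y": 0, "z": 0, "rx": 0, "ry": 0, "rz": 0, "claw": 3}, {"x": 0, "y": 0, "z": 0, "rx": 0, "ry": 0, "rz": 0, "claw": 3}, {"x": 0, "y": 0, "z": 0, "rx": 0, "ry": 0, "rz": 0, "claw": 3}]}}

```text
time_s: 5.4
eef_pos: [0.5172, 0.0816, 0.4098]
eef_rot: [[0.154, 0.98, 0.123], [0.872, -0.193, 0.45], [0.465, 0.038, -0.884]]
wrist_force: [0.6, 0.6, -4.0]
opening: 0.0394
```

Emit:
{"name": "play_rows", "arguments": {"deltas": [{"x": 2.1, "y": 0, "z": 0.1, "rx": 0, "ry": -8, "rz": 0, "claw": 3}, {"x": 4.1, "y": 0, "z": 0.6, "rx": 0, "ry": -16, "rz": 0, "claw": 3}, {"x": 6.1, "y": 0, "z": 1.3, "rx": 0, "ry": -24, "rz": 0, "claw": 3}, {"x": 8, "y": 0, "z": 2.3, "rx": 0, "ry": -32, "rz": 0, "claw": 3}, {"x": 9.6, "y": 0, "z": 3.5, "rx": 0, "ry": -40, "rz": 0, "claw": 3}]}}

```text
time_s: 5.9
eef_pos: [0.5364, 0.182, 0.4245]
eef_rot: [[0.2, 0.98, -0.003], [0.956, -0.196, -0.218], [-0.214, 0.041, -0.976]]
wrist_force: [0.0, 0.6, -5.0]
opening: 0.0389
```

Emit:
{"name": "play_rows", "arguments": {"deltas": [{"x": 0, "y": 0, "z": 0, "rx": 0, "ry": 0, "rz": 0, "claw": 3}, {"x": 0, "y": 0, "z": 0, "rx": 0, "ry": 0, "rz": 0, "claw": 3}, {"x": 0, "y": 0, "z": 0, "rx": 0, "ry": 0, "rz": 0, "claw": 3}]}}

```text
time_s: 6.2
eef_pos: [0.5361, 0.1793, 0.4233]
eef_rot: [[0.2, 0.98, -0.006], [0.957, -0.196, -0.212], [-0.209, 0.037, -0.977]]
wrist_force: [-0.4, -0.9, -4.7]
opening: 0.0394
```

```bash
python3 - <<'E'
from h import *
st()
s=readout.get_state(); print('Ttool',s['eef_rot'].T@s['ft_torque'])
p,d=capture('side'); cv2.imwrite('pics/side7.png',cv2.resize(p[50:260,150:370],None,fx=2.8,fy=2.8,interpolation=cv2.INTER_CUBIC))
s=readout.get_state(); print('Ttool',s['eef_rot'].T@s['ft_torque'],s['wrist_force'])
E
```

```text
t 6.2 p [0.5361 0.1793 0.4233] F [-0.41 -0.9  -4.68] T [ 0.268 -0.007 -0.008] op 0.0394 q [ 0.17  0.44  1.54 -0.22  1.21  0.46]
[[0.2, 0.98, -0.006], [0.957, -0.196, -0.212], [-0.209, 0.037, -0.977]]
Ttool [0.04842177 0.2632448  0.00762949]
Ttool [ 0.00852977  0.30447772 -0.0469526 ] [-0.23204945  0.23262621 -5.43771996]
```

Emit:
{"name": "play_rows", "arguments": {"deltas": [{"x": 2.1, "y": 0, "z": 0.1, "rx": 0, "ry": -8, "rz": 0, "claw": 3}, {"x": 4.1, "y": 0, "z": 0.6, "rx": 0, "ry": -16, "rz": 0, "claw": 3}, {"x": 6.1, "y": 0, "z": 1.3, "rx": 0, "ry": -24, "rz": 0, "claw": 3}, {"x": 8, "y": 0, "z": 2.3, "rx": 0, "ry": -32, "rz": 0, "claw": 3}, {"x": 9.6, "y": 0, "z": 3.5, "rx": 0, "ry": -40, "rz": 0, "claw": 3}]}}

```text
time_s: 6.75
eef_pos: [0.5562, 0.2641, 0.3691]
eef_rot: [[0.151, 0.98, -0.132], [0.595, -0.197, -0.779], [-0.789, 0.039, -0.613]]
wrist_force: [-0.9, -1.1, -5.1]
opening: 0.0395
```

Emit:
{"name": "play_rows", "arguments": {"deltas": [{"x": 0, "y": 0, "z": 0, "rx": 0, "ry": 0, "rz": 0, "claw": 3}, {"x": 0, "y": 0, "z": 0, "rx": 0, "ry": 0, "rz": 0, "claw": 3}, {"x": 0, "y": 0, "z": 0, "rx": 0, "ry": 0, "rz": 0, "claw": 3}, {"x": 0, "y": 0, "z": 0, "rx": 0, "ry": 0, "rz": 0, "claw": 3}, {"x": 0, "y": 0, "z": 0, "rx": 0, "ry": 0, "rz": 0, "claw": 3}]}}

```text
time_s: 7.25
eef_pos: [0.5555, 0.2635, 0.3703]
eef_rot: [[0.151, 0.98, -0.132], [0.597, -0.197, -0.778], [-0.788, 0.039, -0.614]]
wrist_force: [0.6, -0.3, -4.3]
opening: 0.0397
```

Emit:
{"name": "play_rows", "arguments": {"deltas": [{"x": -2.1, "y": 0, "z": 0.1, "rx": 0, "ry": 8, "rz": 0, "claw": 3}, {"x": -4.1, "y": 0, "z": 0.6, "rx": 0, "ry": 16, "rz": 0, "claw": 3}, {"x": -6.1, "y": 0, "z": 1.3, "rx": 0, "ry": 24, "rz": 0, "claw": 3}, {"x": -8, "y": 0, "z": 2.3, "rx": 0, "ry": 32, "rz": 0, "claw": 3}, {"x": -9.6, "y": 0, "z": 3.5, "rx": 0, "ry": 40, "rz": 0, "claw": 3}]}}

```text
time_s: 7.75
eef_pos: [0.5357, 0.1788, 0.4251]
eef_rot: [[0.199, 0.98, -0.002], [0.958, -0.195, -0.21], [-0.206, 0.04, -0.978]]
wrist_force: [-0.6, -1.0, -5.9]
opening: 0.039
```

Emit:
{"name": "play_rows", "arguments": {"deltas": [{"x": 0, "y": 0, "z": 0, "rx": 0, "ry": 0, "rz": 0, "claw": 3}, {"x": 0, "y": 0, "z": 0, "rx": 0, "ry": 0, "rz": 0, "claw": 3}, {"x": 0, "y": 0, "z": 0, "rx": 0, "ry": 0, "rz": 0, "claw": 3}]}}

```text
time_s: 8.05
eef_pos: [0.5364, 0.1805, 0.4229]
eef_rot: [[0.198, 0.98, -0.007], [0.957, -0.195, -0.216], [-0.213, 0.036, -0.976]]
wrist_force: [0.9, 0.5, -4.8]
opening: 0.0392
```

```bash
cat >>h.py <<'E'
def torq(n=4):
    for i in range(n):
        s=readout.get_state(); print('Ttool',(s['eef_rot'].T@s['ft_torque']).round(3),s['wrist_force'].round(2),s['time_s'])
        if i<n-1: p,d=capture('side')
    return p
E
python3 - <<'E'
from h import *
st()
p=torq(); cv2.imwrite('pics/side8.png',cv2.resize(p[50:260,150:370],None,fx=2.8,fy=2.8,interpolation=cv2.INTER_CUBIC))
E
```

```text
t 8.05 p [0.5364 0.1805 0.4229] F [ 0.88  0.48 -4.84] T [ 0.336 -0.034 -0.016] op 0.0392 q [ 0.17  0.44  1.54 -0.23  1.21  0.46]
[[0.198, 0.98, -0.007], [0.957, -0.195, -0.216], [-0.213, 0.036, -0.976]]
Ttool [0.037 0.335 0.021] [ 0.88  0.48 -4.84] 8.05
Ttool [0.109 0.34  0.02 ] [ 0.28  0.36 -5.  ] 8.1
Ttool [0.052 0.368 0.005] [-0.27  0.87 -5.32] 8.15
Ttool [ 0.025  0.323 -0.014] [-0.81 -0.23 -5.14] 8.2
```

View pics/side8.png

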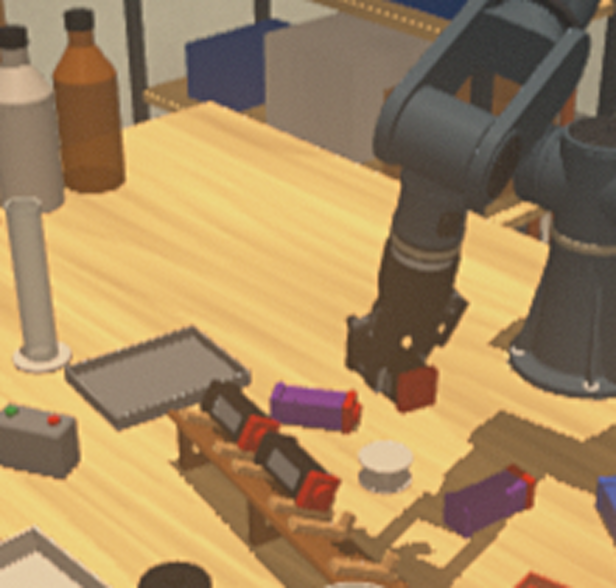

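Emit:
{"name": "play_rows", "arguments": {"deltas": [{"x": -2.1, "y": 0, "z": 0.1, "rx": 0, "ry": 8, "rz": 0, "claw": 3}, {"x": -4.1, "y": 0, "z": 0.6, "rx": 0, "ry": 16, "rz": 0, "claw": 3}, {"x": -6.1, "y": 0, "z": 1.3, "rx": 0, "ry": 24, "rz": 0, "claw": 3}, {"x": -8, "y": 0, "z": 2.3, "rx": 0, "ry": 32, "rz": 0, "claw": 3}, {"x": -9.6, "y": 0, "z": 3.5, "rx": 0, "ry": 40, "rz": 0, "claw": 3}]}}

```text
time_s: 8.7
eef_pos: [0.517, 0.0803, 0.4093]
eef_rot: [[0.152, 0.981, 0.124], [0.87, -0.192, 0.454], [0.469, 0.039, -0.882]]
wrist_force: [-0.6, 0.7, -5.3]
opening: 0.0392
```

Emit:
{"name": "play_rows", "arguments": {"deltas": [{"x": 0, "y": 0, "z": 0, "rx": 0, "ry": 0, "rz": 0, "claw": 3}, {"x": 0, "y": 0, "z": 0, "rx": 0, "ry": 0, "rz": 0, "claw": 3}, {"x": 0, "y": 0, "z": 0, "rx": 0, "ry": 0, "rz": 0, "claw": 3}, {"x": 0, "y": 0, "z": 0, "rx": 0, "ry": 0, "rz": 0, "claw": 3}, {"x": 0, "y": 0, "z": 0, "rx": 0, "ry": 0, "rz": 0, "claw": 3}]}}

```text
time_s: 9.2
eef_pos: [0.5172, 0.0816, 0.4097]
eef_rot: [[0.154, 0.98, 0.123], [0.872, -0.193, 0.45], [0.465, 0.038, -0.884]]
wrist_force: [1.8, 0.2, -5.2]
opening: 0.0398
```

Emit:
{"name": "play_rows", "arguments": {"deltas": [{"x": 2.1, "y": 0, "z": 0.1, "rx": 0, "ry": -8, "rz": 0, "claw": 3}, {"x": 4.1, "y": 0, "z": 0.6, "rx": 0, "ry": -16, "rz": 0, "claw": 3}, {"x": 6.1, "y": 0, "z": 1.3, "rx": 0, "ry": -24, "rz": 0, "claw": 3}, {"x": 8, "y": 0, "z": 2.3, "rx": 0, "ry": -32, "rz": 0, "claw": 3}, {"x": 9.6, "y": 0, "z": 3.5, "rx": 0, "ry": -40, "rz": 0, "claw": 3}]}}

```text
time_s: 9.7
eef_pos: [0.5364, 0.1819, 0.4243]
eef_rot: [[0.2, 0.98, -0.003], [0.956, -0.196, -0.218], [-0.214, 0.04, -0.976]]
wrist_force: [-0.9, -0.3, -6.3]
opening: 0.0393
```

Emit:
{"name": "play_rows", "arguments": {"deltas": [{"x": 0, "y": 0, "z": 0, "rx": 0, "ry": 0, "rz": 0, "claw": 3}, {"x": 0, "y": 0, "z": 0, "rx": 0, "ry": 0, "rz": 0, "claw": 3}, {"x": 0, "y": 0, "z": 0, "rx": 0, "ry": 0, "rz": 0, "claw": 3}]}}

```text
time_s: 10.0
eef_pos: [0.5361, 0.1793, 0.4231]
eef_rot: [[0.2, 0.98, -0.006], [0.957, -0.196, -0.212], [-0.209, 0.037, -0.977]]
wrist_force: [-0.2, -0.9, -4.8]
opening: 0.0391
```

```bash
python3 - <<'E'
from h import *
torq(5)
E
```

```text
Ttool [ 0.051  0.319 -0.007] [-0.19 -0.91 -4.76] 10.0
Ttool [ 0.033  0.285 -0.026] [ 0.42 -0.5  -4.79] 10.05
Ttool [0.06  0.307 0.049] [ 0.81  0.13 -4.53] 10.1
Ttool [-0.018  0.318  0.029] [ 0.26 -0.34 -3.95] 10.15
Ttool [ 0.     0.314 -0.005] [ 1.19  0.47 -4.68] 10.2
```

```bash
cat >>h.py <<'E'
TR=dict(grey=(np.array([.4795,-.364]),-8.1),red=(np.array([.519,.362]),11.2))
def slot(t,side,z=.026):
    c,y=TR[t]; y=np.radians(y); return np.r_[c+side*.04*np.array([np.cos(y),np.sin(y)]),z],np.degrees(y)
E
python3 - <<'E'
from h import *; from h import _k
W=np.load('pics/topW.npy'); print('measure foot',W[212,424],W[220,420],'top',W[197,447])
c,y=slot('grey',1); R=frame(y,0,-12); print(c)
g=[(tcp(c+.1*_k,R,.153),R),(tcp(c+.004*_k,R,.153),R)]
plan(*g); seq(g)
E
```

```text
measure foot [ 0.54650936 -0.50794971  0.0628042 ] [ 0.52646859 -0.50946989  0.01357113] top [ 0.57224885 -0.54301963  0.18379646]
[ 0.51910095 -0.36963605  0.026     ]
{'x': -15.54, 'y': 2.8, 'z': 8.49, 'rx': 0.47, 'ry': 0.07, 'rz': -1.22} rows 3.6
{'x': -15.6, 'y': 2.53, 'z': 8.45, 'rx': 0.47, 'ry': 0.07, 'rz': -1.22} rows 3.6
{'x': -15.66, 'y': 2.27, 'z': 8.41, 'rx': 0.47, 'ry': 0.07, 'rz': -1.22} rows 3.6
{'x': 2.0, 'y': 0.0, 'z': 9.39, 'rx': 0.0, 'ry': 0.0, 'rz': 0.0} rows 1.9
ik [[-0.72, 0.68, 1.57, -0.25, 0.79, -0.41]]
ik [[-0.72, 0.83, 1.61, -0.31, 0.61, -0.33]]
```

Emit:
{"name": "play_rows", "arguments": {"deltas": [{"x": -5, "y": 0.7, "z": 0.4, "rx": 0.1, "ry": 0, "rz": -0.3, "claw": 3}, {"x": -9, "y": 1.4, "z": 2, "rx": 0.2, "ry": 0, "rz": -0.6, "claw": 3}, {"x": -13, "y": 2.1, "z": 5, "rx": 0.3, "ry": 0, "rz": -0.9, "claw": 3}, {"x": -15.5, "y": 2.8, "z": 7, "rx": 0.5, "ry": 0, "rz": -1.2, "claw": 3}]}}

```text
time_s: 10.6
eef_pos: [0.5318, 0.008, 0.3883]
eef_rot: [[0.181, 0.983, -0.015], [0.96, -0.18, -0.213], [-0.212, 0.024, -0.977]]
wrist_force: [0.3, 0.5, -4.3]
opening: 0.0392
```

Emit:
{"name": "play_rows", "arguments": {"deltas": [{"x": -15.6, "y": 2.5, "z": 8.5, "rx": 0.5, "ry": 0, "rz": -1.2, "claw": 3}, {"x": -15.6, "y": 2.5, "z": 8.5, "rx": 0.5, "ry": 0, "rz": -1.2, "claw": 3}, {"x": -15.6, "y": 2.5, "z": 8.5, "rx": 0.5, "ry": 0, "rz": -1.2, "claw": 3}, {"x": -15.6, "y": 2.5, "z": 8.5, "rx": 0.5, "ry": 0, "rz": -1.2, "claw": 3}]}}

```text
time_s: 11.0
eef_pos: [0.5276, -0.1655, 0.3385]
eef_rot: [[0.161, 0.987, -0.023], [0.964, -0.163, -0.212], [-0.212, 0.012, -0.977]]
wrist_force: [0.8, 1.4, -4.8]
opening: 0.039
```

Emit:
{"name": "play_rows", "arguments": {"deltas": [{"x": -15.6, "y": 2.3, "z": 8.5, "rx": 0.5, "ry": 0, "rz": -1.2, "claw": 3}, {"x": -15.6, "y": 2.3, "z": 8.5, "rx": 0.5, "ry": 0, "rz": -1.2, "claw": 3}, {"x": -15.6, "y": 2.3, "z": 8.5, "rx": 0.5, "ry": 0, "rz": -1.2, "claw": 3}, {"x": -15.6, "y": 2.3, "z": 8.5, "rx": 0.5, "ry": 0, "rz": -1.2, "claw": 3}, {"x": -15.6, "y": 2.3, "z": 8.5, "rx": 0.5, "ry": 0, "rz": -1.2, "claw": 3}]}}

```text
time_s: 11.5
eef_pos: [0.5233, -0.3388, 0.2883]
eef_rot: [[0.143, 0.989, -0.032], [0.966, -0.147, -0.211], [-0.213, -0.001, -0.977]]
wrist_force: [0.5, 0.6, -5.0]
opening: 0.0392
```

```bash
python3 - <<'E'
from h import *; from h import _k
st()
c,y=slot('grey',1); R=frame(y,0,-12)
plan((tcp(c+.004*_k,R,.153),R,1))
p,d=capture('wrist'); cv2.imwrite('pics/wrist9.png',p);p,d=capture('side'); cv2.imwrite('pics/side9.png',cv2.resize(p[50:260,130:350],None,fx=2.8,fy=2.8,interpolation=cv2.INTER_CUBIC))
E
```

```text
t 11.5 p [ 0.5233 -0.3388  0.2883] F [ 0.54  0.64 -5.02] T [ 0.367 -0.058 -0.022] op 0.0392 q [-0.72  0.66  1.56 -0.25  0.82 -0.41]
[[0.143, 0.989, -0.032], [0.966, -0.147, -0.211], [-0.213, -0.001, -0.977]]
{'x': 2.38, 'y': 0.02, 'z': 10.6, 'rx': -0.11, 'ry': 0.32, 'rz': -0.31} rows 2.2
```

View pics/wrist9.png

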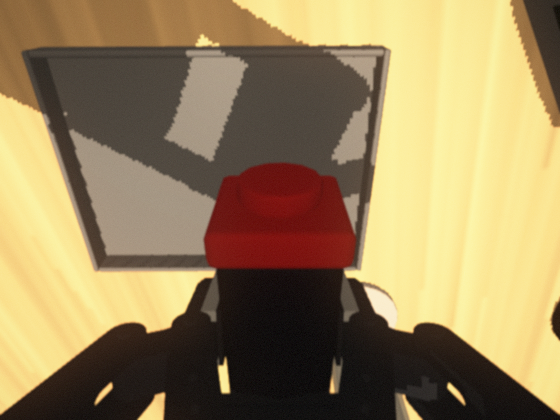

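View pics/side9.png

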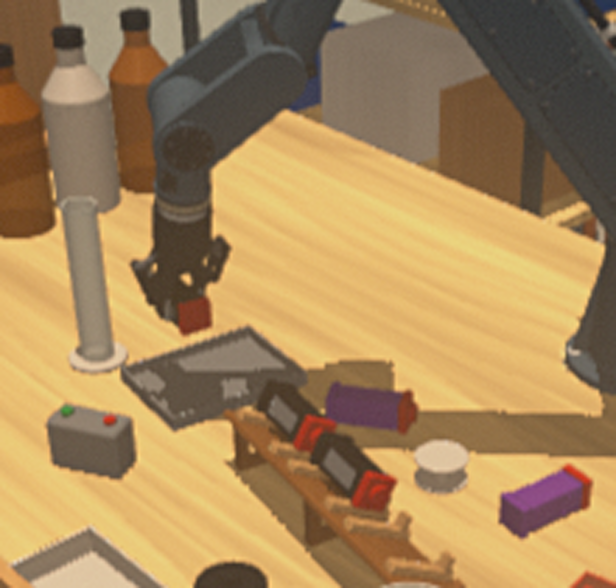

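```bash
cat >>h.py <<'E'
def wray(u,v,z):
    s=readout.get_state();c=get_calibration('wrist');T=c['tool_from_camera'];R=np.array(s['eef_rot'])
    o=R@T[:3,3]+s['eef_pos'];k=R@T[:3,:3]@np.array([(u-c['cx'])/c['fx'],(v-c['cy'])/c['fy'],1]);return o+k*(z-o[2])/k[2]
E
python3 - <<'E'
from h import *
q=[wray(u,v,.022)[:2] for u,v in((27,51),(388,47),(359,270),(97,270))]; print(np.round(q,4),np.mean(q,0)); 
for i in range(4): print(np.linalg.norm(q[i]-q[i-1]))
e=q[1]-q[0];print(np.degrees(np.arctan2(e[1],e[0])))
E
```

```text
[[ 0.3888 -0.2661]
 [ 0.5904 -0.2935]
 [ 0.5686 -0.4507]
 [ 0.3659 -0.4215]] [ 0.4784336  -0.35792888]
0.15705829764650756
0.20353004641676528
0.15868463624118673
0.20475019821695997
-7.736664781538127
```

Emit:
{"name": "play_rows", "arguments": {"deltas": [{"x": 0.9, "y": 0, "z": 4, "rx": -0.1, "ry": 0.3, "rz": -0.3, "claw": 3}, {"x": 1.9, "y": 0, "z": 7.5, "rx": -0.1, "ry": 0.3, "rz": -0.3, "claw": 3}, {"x": 2.6, "y": 0, "z": 10.2, "rx": -0.1, "ry": 0.3, "rz": -0.3, "claw": 3}, {"x": 2.6, "y": 0, "z": 10.2, "rx": -0.1, "ry": 0.3, "rz": -0.3, "claw": 3}, {"x": 2.6, "y": 0, "z": 10.2, "rx": -0.1, "ry": 0.3, "rz": -0.3, "claw": 3}]}}

```text
time_s: 12.1
eef_pos: [0.5252, -0.3289, 0.1846]
eef_rot: [[0.131, 0.991, -0.029], [0.97, -0.134, -0.205], [-0.207, -0.001, -0.978]]
wrist_force: [1.6, -1.0, -5.0]
opening: 0.0395
```

```bash
sed -i 's/-.364\]),-8.1/-.361]),-7.9/' h.py; python3 - <<'E'
from h import *; from h import _k
st()
c,y=slot('grey',1); R=frame(y,0,-12)
plan((tcp(c,R,.153),R,1))
E
```

```text
t 12.1 p [ 0.5252 -0.3289  0.1846] F [ 1.6  -1.05 -5.03] T [ 0.313 -0.079  0.072] op 0.0395 q [-0.7   0.82  1.61 -0.3   0.62 -0.33]
[[0.131, 0.991, -0.029], [0.97, -0.134, -0.205], [-0.207, -0.001, -0.978]]
{'x': -0.43, 'y': -0.08, 'z': 1.01, 'rx': -0.02, 'ry': -0.07, 'rz': 0.22} rows 0.2
```

Emit:
{"name": "play_rows", "arguments": {"deltas": [{"x": 0.1, "y": 0, "z": 0.6, "rx": 0, "ry": 0, "rz": 0.2, "claw": 3}, {"x": 0.15, "y": 0, "z": 0.8, "rx": 0, "ry": 0, "rz": 0.2, "claw": 3}, {"x": 0.15, "y": 0, "z": 0.8, "rx": 0, "ry": 0, "rz": 0.2, "claw": 3}]}}

```text
time_s: 12.4
eef_pos: [0.5255, -0.3301, 0.1778]
eef_rot: [[0.136, 0.99, -0.026], [0.969, -0.138, -0.207], [-0.209, 0.003, -0.978]]
wrist_force: [0.4, 0.5, 0.9]
opening: 0.0393
```

Emit:
{"name": "play_rows", "arguments": {"deltas": [{"x": 0.05, "y": 0, "z": 0.2, "rx": 0, "ry": 0, "rz": 0, "claw": 3}, {"x": 0.05, "y": 0, "z": 0.2, "rx": 0, "ry": 0, "rz": 0, "claw": 3}]}}

```text
time_s: 12.6
eef_pos: [0.5255, -0.3299, 0.1777]
eef_rot: [[0.136, 0.99, -0.026], [0.968, -0.138, -0.208], [-0.21, 0.003, -0.978]]
wrist_force: [-2.0, 4.9, 12.6]
opening: 0.0392
```

Emit:
{"name": "play_rows", "arguments": {"deltas": [{"x": -0.03, "y": 0, "z": -0.15, "rx": 0, "ry": 0, "rz": 0, "claw": 3}, {"x": -0.03, "y": 0, "z": -0.15, "rx": 0, "ry": 0, "rz": 0, "claw": 5.6}, {"x": -0.03, "y": 0, "z": -0.15, "rx": 0, "ry": 0, "rz": 0, "claw": 5.6}, {"x": -0.03, "y": 0, "z": -0.15, "rx": 0, "ry": 0, "rz": 0, "claw": 5.6}]}}

```text
time_s: 13.0
eef_pos: [0.5249, -0.3299, 0.1756]
eef_rot: [[0.135, 0.99, -0.028], [0.969, -0.138, -0.205], [-0.207, 0.0, -0.978]]
wrist_force: [0.2, -0.3, -0.8]
opening: 0.0562
```

```bash
python3 - <<'E'
from h import *; from h import _k
st()
p,d=capture('wrist'); cv2.imwrite('pics/wrist10.png',p);p,d=capture('side'); cv2.imwrite('pics/side10.png',cv2.resize(p[100:260,130:300],None,fx=3.5,fy=3.5,interpolation=cv2.INTER_CUBIC))
E
```

```text
t 13.0 p [ 0.5249 -0.3299  0.1756] F [ 0.2  -0.31 -0.83] T [ 0.102 -0.041  0.015] op 0.0562 q [-0.71  0.83  1.61 -0.31  0.61 -0.32]
[[0.135, 0.99, -0.028], [0.969, -0.138, -0.205], [-0.207, 0.0, -0.978]]
```

View pics/wrist10.png

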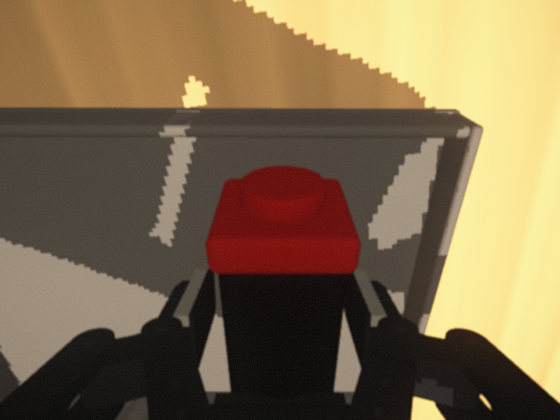

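View pics/side10.png

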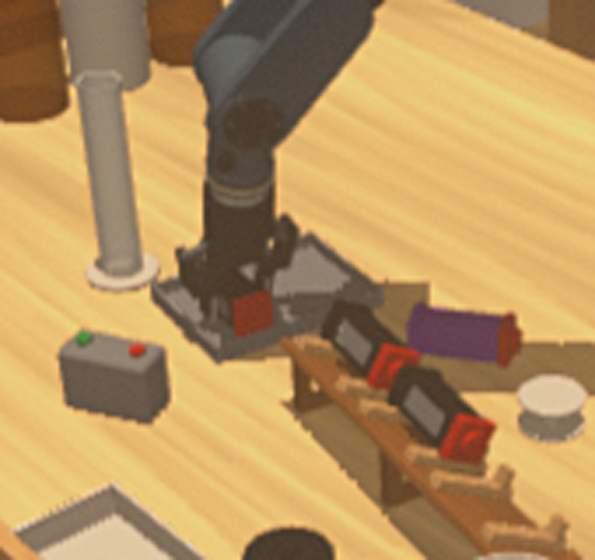

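```bash
python3 - <<'E'
from h import *; from h import _k,_u
s=readout.get_state()
c=cen('Rr'); t=12; n=-RR[:,2]
R0=s['eef_rot']; g=[(s['eef_pos']-.12*R0[:,2],R0)]
A=frame(YAW,12,t); B=frame(YAW,30,t)
g+=[(tcp(c+.12*_k-.03*_u,A),A),(tcp(c,B,.235),B),(tcp(c,B,.15),B)]
plan(*g); seq(g)
E
```

```text
{'x': -0.0, 'y': 0.0, 'z': -12.0, 'rx': 0.0, 'ry': -0.0, 'rz': 0.0} rows 2.4
{'x': 15.27, 'y': -8.66, 'z': -8.97, 'rx': -12.09, 'ry': 23.53, 'rz': 3.05} rows 3.9
{'x': -2.8, 'y': -6.66, 'z': 4.69, 'rx': -17.61, 'ry': -0.0, 'rz': -3.74} rows 2.1
{'x': 0.0, 'y': 0.0, 'z': 8.5, 'rx': -0.0, 'ry': 0.0, 'rz': -0.0} rows 1.7
ik [[-0.67, 0.64, 1.6, -0.25, 0.81, -0.37]]
ik [[-0.56, 0.41, 1.9, 0.4, 0.75, -0.68]]
ik [[-0.69, 0.51, 2.18, 1.38, 0.44, -1.84]]
ik [[-0.6, 0.7, 2.12, 1.78, 0.41, -2.19]]
```

Emit:
{"name": "play_rows", "arguments": {"deltas": [{"x": 0, "y": 0, "z": -3, "rx": 0, "ry": 0, "rz": 0, "claw": 5.6}, {"x": 0, "y": 0, "z": -7.5, "rx": 0, "ry": 0, "rz": 0, "claw": 5.6}, {"x": 0, "y": 0, "z": -12, "rx": 0, "ry": 0, "rz": 0, "claw": 8.5}, {"x": 0, "y": 0, "z": -12, "rx": 0, "ry": 0, "rz": 0, "claw": 8.5}]}}

```text
time_s: 13.5
eef_pos: [0.5302, -0.3054, 0.2989]
eef_rot: [[0.136, 0.991, -0.019], [0.968, -0.137, -0.212], [-0.213, 0.01, -0.977]]
wrist_force: [0.1, 0.4, -0.1]
opening: 0.0821
```

Emit:
{"name": "play_rows", "arguments": {"deltas": [{"x": 3.8, "y": -2.2, "z": -2.2, "rx": -3, "ry": 5.9, "rz": 0.8, "claw": 8.5}, {"x": 7.6, "y": -4.3, "z": -4.5, "rx": -6, "ry": 11.8, "rz": 1.5, "claw": 8.5}, {"x": 11.5, "y": -6.5, "z": -6.7, "rx": -9, "ry": 17.6, "rz": 2.3, "claw": 8.5}, {"x": 15.3, "y": -8.7, "z": -9, "rx": -12.1, "ry": 23.5, "rz": 3, "claw": 8.5}, {"x": 15.3, "y": -8.7, "z": -9, "rx": -12.1, "ry": 23.5, "rz": 3, "claw": 8.5}]}}

```text
time_s: 14.0
eef_pos: [0.4618, -0.1217, 0.3493]
eef_rot: [[0.141, 0.962, 0.235], [0.968, -0.184, 0.172], [0.208, 0.203, -0.957]]
wrist_force: [-0.5, -0.4, -1.8]
opening: 0.0849
```

```bash
python3 - <<'E'
from h import *; from h import _k,_u
st(); c=cen('Rr');B=frame(YAW,30,12)
plan((tcp(c,B,.235),B,1))
p,d=capture('top'); cv2.imwrite('pics/top11.png',cv2.resize(p[140:310,190:440],None,fx=3,fy=3,interpolation=cv2.INTER_CUBIC))
E
```

```text
t 14.0 p [ 0.4618 -0.1217  0.3493] F [-0.46 -0.41 -1.79] T [-0.124  0.148  0.053] op 0.0849 q [-0.56  0.4   1.91  0.4   0.76 -0.68]
[[0.141, 0.962, 0.235], [0.968, -0.184, 0.172], [0.208, 0.203, -0.957]]
{'x': -3.28, 'y': -6.16, 'z': 4.75, 'rx': -17.93, 'ry': -0.34, 'rz': -3.7} rows 2.1
```

View pics/top11.png

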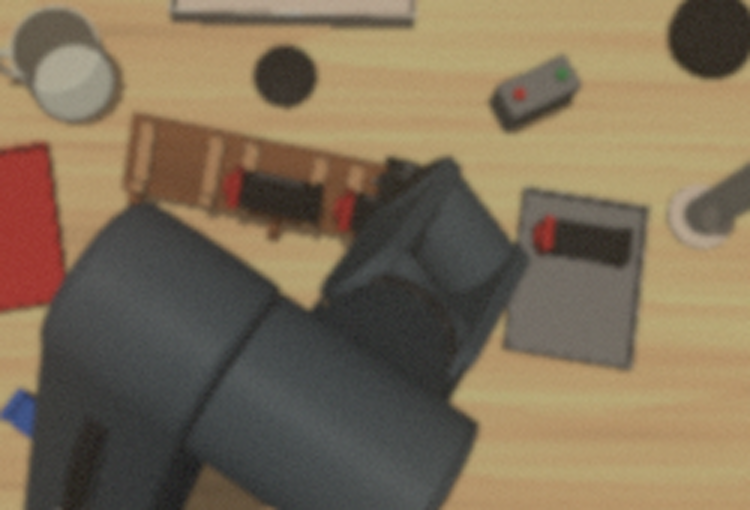

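Emit:
{"name": "play_rows", "arguments": {"deltas": [{"x": -1.1, "y": -2.1, "z": 1.6, "rx": -6, "ry": -0.1, "rz": -1.2, "claw": 8.5}, {"x": -2.2, "y": -4.1, "z": 3.2, "rx": -12, "ry": -0.2, "rz": -2.5, "claw": 8.5}, {"x": -3.3, "y": -6.2, "z": 4.7, "rx": -17.9, "ry": -0.3, "rz": -3.7, "claw": 8.5}, {"x": -3.3, "y": -6.2, "z": 4.7, "rx": -17.9, "ry": -0.3, "rz": -3.7, "claw": 8.5}, {"x": -3.3, "y": -6.2, "z": 4.7, "rx": -17.9, "ry": -0.3, "rz": -3.7, "claw": 8.5}]}}

```text
time_s: 14.55
eef_pos: [0.4141, -0.1401, 0.2848]
eef_rot: [[0.086, 0.849, 0.521], [0.981, -0.165, 0.107], [0.176, 0.501, -0.847]]
wrist_force: [1.8, -0.4, 0.5]
opening: 0.0849
```

```bash
python3 - <<'E'
from h import *; from h import _k,_u
st(); c=cen('Rr');B=frame(YAW,30,12)
plan((tcp(c,B,.148),B,1))
p,d=capture('wrist'); cv2.imwrite('pics/wrist12.png',p)
E
```

```text
t 14.55 p [ 0.4141 -0.1401  0.2848] F [ 1.79 -0.36  0.52] T [-0.021  0.245  0.005] op 0.0849 q [-0.71  0.5   2.15  1.32  0.45 -1.79]
[[0.086, 0.849, 0.521], [0.981, -0.165, 0.107], [0.176, 0.501, -0.847]]
{'x': 0.6, 'y': -0.56, 'z': 8.52, 'rx': 0.09, 'ry': 0.23, 'rz': 0.03} rows 1.7
```

View pics/wrist12.png

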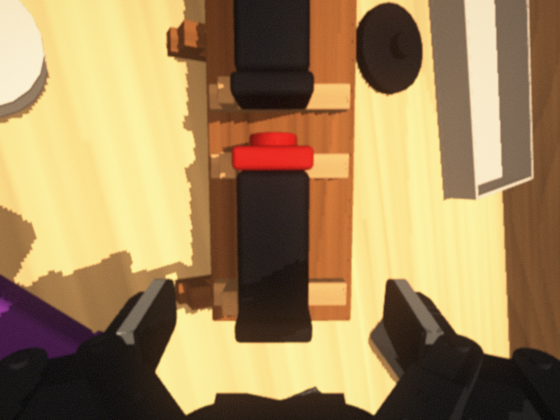

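Emit:
{"name": "play_rows", "arguments": {"deltas": [{"x": 0.3, "y": -0.4, "z": 3, "rx": 0.1, "ry": 0.2, "rz": 0, "claw": 8.5}, {"x": 0.6, "y": -0.4, "z": 6, "rx": 0.1, "ry": 0.2, "rz": 0, "claw": 8.5}, {"x": 0.6, "y": -0.4, "z": 8.4, "rx": 0.1, "ry": 0.2, "rz": 0, "claw": 8.5}, {"x": 0.6, "y": -0.4, "z": 8.4, "rx": 0.1, "ry": 0.2, "rz": 0, "claw": 8.5}]}}

```text
time_s: 15.0
eef_pos: [0.4563, -0.1234, 0.2113]
eef_rot: [[0.083, 0.852, 0.517], [0.98, -0.165, 0.115], [0.183, 0.497, -0.848]]
wrist_force: [0.2, 0.2, 0.9]
opening: 0.0849
```

```bash
python3 - <<'E'
from h import *; from h import _k,_u
st(); c=cen('Rr');B=frame(YAW,30,12)
plan((tcp(c,B,.15),B,1))
p,d=capture('wrist'); cv2.imwrite('pics/wrist13.png',p)
E
```

```text
t 15.0 p [ 0.4563 -0.1234  0.2113] F [0.23 0.2  0.9 ] T [-0.066  0.266  0.054] op 0.0849 q [-0.61  0.7   2.1   1.72  0.4  -2.12]
[[0.083, 0.852, 0.517], [0.98, -0.165, 0.115], [0.183, 0.497, -0.848]]
{'x': -0.11, 'y': -0.19, 'z': -0.27, 'rx': -0.21, 'ry': -0.22, 'rz': -0.03} rows 0.1
```

View pics/wrist13.png

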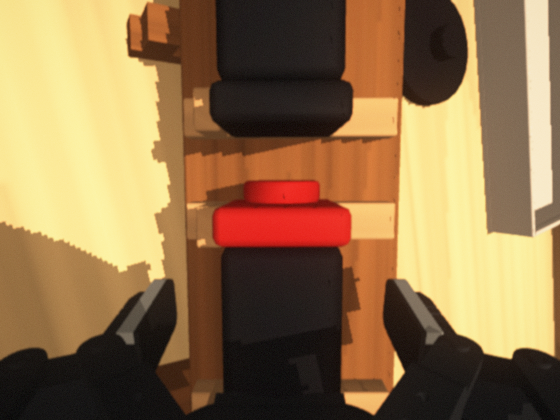

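Emit:
{"name": "play_rows", "arguments": {"deltas": [{"x": 0, "y": 0, "z": -0.3, "rx": 0, "ry": 0, "rz": 0, "claw": 3}, {"x": 0, "y": 0, "z": -0.3, "rx": 0, "ry": 0, "rz": 0, "claw": 3}, {"x": 0, "y": 0, "z": -0.3, "rx": 0, "ry": 0, "rz": 0, "claw": 3}, {"x": 0, "y": 0, "z": -0.3, "rx": 0, "ry": 0, "rz": 0, "claw": 3}, {"x": 0, "y": 0, "z": -0.3, "rx": 0, "ry": 0, "rz": 0, "claw": 3}], "squeeze": 70}}

```text
time_s: 15.55
eef_pos: [0.4527, -0.1234, 0.2176]
eef_rot: [[0.084, 0.85, 0.521], [0.98, -0.165, 0.112], [0.181, 0.501, -0.846]]
wrist_force: [-2.8, -0.6, 5.8]
opening: 0.0394
```

```bash
python3 - <<'E'
from h import *; from h import _k,_u
st(); c=cen('Rr');n=-RR[:,2];B=frame(YAW,30,12); s=readout.get_state(); print((s['eef_rot'].T@(c+[0.001,0,.001]-s['eef_pos'])).round(4))
T=np.array([.51,-.05,.29])
g=[(s['eef_pos']+.06*n,s['eef_rot'])]+[(tcp(T,frame(YAW,0,t)),frame(YAW,0,t)) for t in(12,52,-28)]
plan(*g[:2]); seq(g)
E
```

```text
t 15.55 p [ 0.4527 -0.1234  0.2176] F [-2.8  -0.59  5.85] T [-0.121  0.25   0.03 ] op 0.0394 q [-0.61  0.69  2.11  1.71  0.41 -2.12]
[[0.084, 0.85, 0.521], [0.98, -0.165, 0.112], [0.181, 0.501, -0.846]]
[-0.0019 -0.0008  0.1542]
{'x': 1.25, 'y': 0.01, 'z': -5.87, 'rx': 0.0, 'ry': 0.0, 'rz': -0.0} rows 1.2
{'x': 7.33, 'y': 14.62, 'z': -9.53, 'rx': 29.39, 'ry': -0.07, 'rz': 6.27} rows 3.8
ik [[-0.63, 0.55, 2.17, 1.51, 0.41, -1.92]]
ik [[-0.42, 0.34, 1.68, 0.22, 1.18, -0.32]]
ik [[-0.7, 0.5, 1.73, 0.76, 1.5, -0.81]]
ik [[-0.07, 0.41, 1.65, -0.52, 1.2, 0.34]]
```

Emit:
{"name": "play_rows", "arguments": {"deltas": [{"x": 0.4, "y": 0, "z": -1.8, "rx": 0, "ry": 0, "rz": 0, "claw": 3}, {"x": 1.2, "y": 0, "z": -5.9, "rx": 0, "ry": 0, "rz": 0, "claw": 3}, {"x": 1.2, "y": 0, "z": -5.9, "rx": 0, "ry": 0, "rz": 0, "claw": 3}]}}

```text
time_s: 15.85
eef_pos: [0.4213, -0.1169, 0.271]
eef_rot: [[0.082, 0.85, 0.52], [0.98, -0.163, 0.112], [0.18, 0.5, -0.847]]
wrist_force: [-0.2, -0.2, -4.0]
opening: 0.039
```

Emit:
{"name": "play_rows", "arguments": {"deltas": [{"x": 1.8, "y": 3.6, "z": -2.4, "rx": 7, "ry": 0, "rz": 1.5, "claw": 3}, {"x": 3.6, "y": 7.3, "z": -4.8, "rx": 14, "ry": 0, "rz": 3, "claw": 3}, {"x": 5.5, "y": 11, "z": -7.2, "rx": 22, "ry": 0, "rz": 4.6, "claw": 3}, {"x": 7.3, "y": 14.6, "z": -9.5, "rx": 29.4, "ry": 0, "rz": 6.2, "claw": 3}, {"x": 7.3, "y": 14.6, "z": -9.5, "rx": 29.4, "ry": 0, "rz": 6.2, "claw": 3}]}}

```text
time_s: 16.35
eef_pos: [0.471, -0.0933, 0.3529]
eef_rot: [[0.091, 0.948, 0.305], [0.959, -0.166, 0.229], [0.268, 0.271, -0.924]]
wrist_force: [1.7, 0.6, -4.3]
opening: 0.0393
```

```bash
python3 - <<'E'
from h import *
st()
R=frame(YAW,0,12);T=np.array([.51,-.05,.29])
print(delta(tcp(T,R),R))
p,d=capture('side'); cv2.imwrite('pics/side14.png',cv2.resize(p[50:260,150:370],None,fx=2.8,fy=2.8,interpolation=cv2.INTER_CUBIC)); st()
E
```

```text
t 16.35 p [ 0.471  -0.0933  0.3529] F [ 1.74  0.63 -4.32] T [-0.199  0.265 -0.036] op 0.0393 q [-0.52  0.4   1.92  0.55  0.74 -0.78]
[[0.091, 0.948, 0.305], [0.959, -0.166, 0.229], [0.268, 0.271, -0.924]]
{'x': 3.76, 'y': 5.19, 'z': -6.45, 'rx': 15.02, 'ry': -4.28, 'rz': 4.88}
t 16.4 p [ 0.4742 -0.0938  0.3572] F [ 3.75  0.02 -0.72] T [-0.175  0.058 -0.129] op 0.039 q [-0.52  0.39  1.91  0.54  0.74 -0.77]
[[0.09, 0.946, 0.312], [0.96, -0.165, 0.225], [0.264, 0.279, -0.923]]
```

View pics/side14.png

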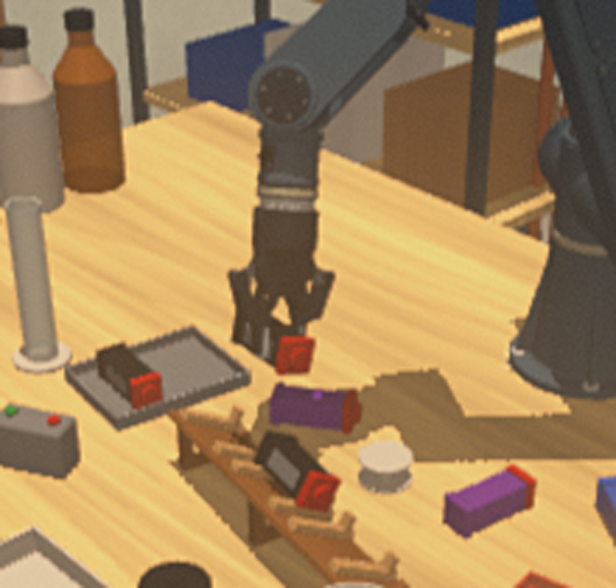

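```bash
python3 - <<'E'
from h import *
R=frame(YAW,0,12);T=np.array([.51,-.05,.29])
print(delta(tcp(T,R),R))
E
```

```text
{'x': 3.64, 'y': 4.82, 'z': -6.11, 'rx': 15.48, 'ry': -4.1, 'rz': 4.96}
```

Emit:
{"name": "play_rows", "arguments": {"deltas": [{"x": 1.8, "y": 2.4, "z": -3, "rx": 7.5, "ry": -2, "rz": 2.5, "claw": 3}, {"x": 3.6, "y": 4.8, "z": -6.1, "rx": 15.3, "ry": -4.1, "rz": 5, "claw": 3}, {"x": 3.6, "y": 4.8, "z": -6.1, "rx": 15.3, "ry": -4.1, "rz": 5, "claw": 3}, {"x": 3.6, "y": 4.8, "z": -6.1, "rx": 15.3, "ry": -4.1, "rz": 5, "claw": 3}]}}

```text
time_s: 16.8
eef_pos: [0.5021, -0.0807, 0.4331]
eef_rot: [[0.182, 0.982, 0.046], [0.96, -0.188, 0.207], [0.212, 0.007, -0.977]]
wrist_force: [-0.3, -0.2, -4.6]
opening: 0.0392
```

```bash
python3 - <<'E'
from h import *
st()
R=frame(YAW,0,12);T=np.array([.51,-.05,.29])
print(delta(tcp(T,R),R)); torq(3)
E
```

```text
t 16.8 p [ 0.5021 -0.0807  0.4331] F [-0.27 -0.18 -4.57] T [-0.22   0.061  0.028] op 0.0392 q [-0.43  0.34  1.69  0.23  1.17 -0.34]
[[0.182, 0.982, 0.046], [0.96, -0.188, 0.207], [0.212, 0.007, -0.977]]
{'x': 0.12, 'y': 0.19, 'z': -0.34, 'rx': 0.33, 'ry': -0.24, 'rz': 0.26}
Ttool [ 0.024 -0.227 -0.025] [-0.27 -0.18 -4.57] 16.8
Ttool [ 0.018 -0.196  0.037] [-0.28 -0.33 -5.11] 16.85
Ttool [ 0.053 -0.236 -0.014] [-0.41 -1.02 -4.11] 16.9
```

Initial level reading is about -0.22. I'll tip it one way, then the other.

Emit:
{"name": "play_rows", "arguments": {"deltas": [{"x": -2.1, "y": 0, "z": 0.1, "rx": 0, "ry": 8, "rz": 0, "claw": 3}, {"x": -4.1, "y": 0, "z": 0.6, "rx": 0, "ry": 16, "rz": 0, "claw": 3}, {"x": -6.1, "y": 0, "z": 1.3, "rx": 0, "ry": 24, "rz": 0, "claw": 3}, {"x": -8, "y": 0, "z": 2.3, "rx": 0, "ry": 32, "rz": 0, "claw": 3}, {"x": -9.6, "y": 0, "z": 3.5, "rx": 0, "ry": 40, "rz": 0, "claw": 3}]}}

```text
time_s: 17.4
eef_pos: [0.484, -0.1673, 0.3764]
eef_rot: [[0.116, 0.981, 0.156], [0.599, -0.194, 0.777], [0.792, 0.004, -0.61]]
wrist_force: [-0.6, -0.1, -4.8]
opening: 0.0395
```

Emit:
{"name": "play_rows", "arguments": {"deltas": [{"x": 0, "y": 0, "z": 0, "rx": 0, "ry": 0, "rz": 0, "claw": 3}, {"x": 0, "y": 0, "z": 0, "rx": 0, "ry": 0, "rz": 0, "claw": 3}, {"x": 0, "y": 0, "z": 0, "rx": 0, "ry": 0, "rz": 0, "claw": 3}, {"x": 0, "y": 0, "z": 0, "rx": 0, "ry": 0, "rz": 0, "claw": 3}, {"x": 0, "y": 0, "z": 0, "rx": 0, "ry": 0, "rz": 0, "claw": 3}]}}

```text
time_s: 17.9
eef_pos: [0.4851, -0.1651, 0.3792]
eef_rot: [[0.113, 0.982, 0.152], [0.605, -0.189, 0.774], [0.788, 0.004, -0.615]]
wrist_force: [0.2, -0.2, -4.3]
opening: 0.039
```

Emit:
{"name": "play_rows", "arguments": {"deltas": [{"x": 2.1, "y": 0, "z": 0.1, "rx": 0, "ry": -8, "rz": 0, "claw": 3}, {"x": 4.1, "y": 0, "z": 0.6, "rx": 0, "ry": -16, "rz": 0, "claw": 3}, {"x": 6.1, "y": 0, "z": 1.3, "rx": 0, "ry": -24, "rz": 0, "claw": 3}, {"x": 8, "y": 0, "z": 2.3, "rx": 0, "ry": -32, "rz": 0, "claw": 3}, {"x": 9.6, "y": 0, "z": 3.5, "rx": 0, "ry": -40, "rz": 0, "claw": 3}]}}

```text
time_s: 18.4
eef_pos: [0.501, -0.0794, 0.4343]
eef_rot: [[0.186, 0.982, 0.044], [0.961, -0.191, 0.201], [0.206, 0.005, -0.979]]
wrist_force: [-0.1, -0.2, -5.0]
opening: 0.0391
```

Emit:
{"name": "play_rows", "arguments": {"deltas": [{"x": 0, "y": 0, "z": 0, "rx": 0, "ry": 0, "rz": 0, "claw": 3}, {"x": 0, "y": 0, "z": 0, "rx": 0, "ry": 0, "rz": 0, "claw": 3}, {"x": 0, "y": 0, "z": 0, "rx": 0, "ry": 0, "rz": 0, "claw": 3}]}}

```text
time_s: 18.7
eef_pos: [0.501, -0.0815, 0.4321]
eef_rot: [[0.187, 0.981, 0.042], [0.959, -0.192, 0.208], [0.213, 0.001, -0.977]]
wrist_force: [-0.2, -0.4, -4.8]
opening: 0.0395
```

```bash
python3 - <<'E'
from h import *
torq(5);st()
E
```

```text
Ttool [ 0.016 -0.14   0.01 ] [-0.19 -0.38 -4.85] 18.7
Ttool [ 0.015 -0.067 -0.011] [ 0.08 -0.1  -4.72] 18.75
Ttool [ 0.018 -0.123  0.027] [-0.99  0.16 -3.74] 18.8
Ttool [-0.072 -0.089  0.007] [ 0.16 -0.39 -3.68] 18.85
Ttool [ 0.008 -0.075  0.036] [ 0.2   0.22 -4.78] 18.9
t 18.9 p [ 0.5013 -0.0821  0.432 ] F [ 0.2   0.22 -4.78] T [-0.07   0.03  -0.033] op 0.0396 q [-0.43  0.34  1.69  0.23  1.17 -0.33]
[[0.188, 0.981, 0.042], [0.959, -0.193, 0.207], [0.211, 0.001, -0.977]]
```

Emit:
{"name": "play_rows", "arguments": {"deltas": [{"x": 2.1, "y": 0, "z": 0.1, "rx": 0, "ry": -8, "rz": 0, "claw": 3}, {"x": 4.1, "y": 0, "z": 0.6, "rx": 0, "ry": -16, "rz": 0, "claw": 3}, {"x": 6.1, "y": 0, "z": 1.3, "rx": 0, "ry": -24, "rz": 0, "claw": 3}, {"x": 8, "y": 0, "z": 2.3, "rx": 0, "ry": -32, "rz": 0, "claw": 3}, {"x": 9.6, "y": 0, "z": 3.5, "rx": 0, "ry": -40, "rz": 0, "claw": 3}]}}

```text
time_s: 19.4
eef_pos: [0.5212, 0.0189, 0.4185]
eef_rot: [[0.173, 0.981, -0.087], [0.866, -0.193, -0.461], [-0.469, 0.004, -0.883]]
wrist_force: [-0.3, 2.1, -7.1]
opening: 0.0393
```

Emit:
{"name": "play_rows", "arguments": {"deltas": [{"x": 0, "y": 0, "z": 0, "rx": 0, "ry": 0, "rz": 0, "claw": 3}, {"x": 0, "y": 0, "z": 0, "rx": 0, "ry": 0, "rz": 0, "claw": 3}, {"x": 0, "y": 0, "z": 0, "rx": 0, "ry": 0, "rz": 0, "claw": 3}, {"x": 0, "y": 0, "z": 0, "rx": 0, "ry": 0, "rz": 0, "claw": 3}, {"x": 0, "y": 0, "z": 0, "rx": 0, "ry": 0, "rz": 0, "claw": 3}]}}

```text
time_s: 19.9
eef_pos: [0.5207, 0.0172, 0.4191]
eef_rot: [[0.172, 0.981, -0.087], [0.868, -0.193, -0.458], [-0.466, 0.003, -0.885]]
wrist_force: [-0.3, -0.3, -4.7]
opening: 0.0393
```

Emit:
{"name": "play_rows", "arguments": {"deltas": [{"x": -2.1, "y": 0, "z": 0.1, "rx": 0, "ry": 8, "rz": 0, "claw": 3}, {"x": -4.1, "y": 0, "z": 0.6, "rx": 0, "ry": 16, "rz": 0, "claw": 3}, {"x": -6.1, "y": 0, "z": 1.3, "rx": 0, "ry": 24, "rz": 0, "claw": 3}, {"x": -8, "y": 0, "z": 2.3, "rx": 0, "ry": 32, "rz": 0, "claw": 3}, {"x": -9.6, "y": 0, "z": 3.5, "rx": 0, "ry": 40, "rz": 0, "claw": 3}]}}

```text
time_s: 20.4
eef_pos: [0.5009, -0.0826, 0.4338]
eef_rot: [[0.185, 0.982, 0.046], [0.959, -0.191, 0.209], [0.214, 0.006, -0.977]]
wrist_force: [-1.1, 0.8, -4.8]
opening: 0.0392
```

Emit:
{"name": "play_rows", "arguments": {"deltas": [{"x": 0, "y": 0, "z": 0, "rx": 0, "ry": 0, "rz": 0, "claw": 3}, {"x": 0, "y": 0, "z": 0, "rx": 0, "ry": 0, "rz": 0, "claw": 3}, {"x": 0, "y": 0, "z": 0, "rx": 0, "ry": 0, "rz": 0, "claw": 3}]}}

```text
time_s: 20.7
eef_pos: [0.5013, -0.0803, 0.4326]
eef_rot: [[0.185, 0.982, 0.041], [0.96, -0.19, 0.204], [0.208, 0.002, -0.978]]
wrist_force: [0.2, 0.2, -4.1]
opening: 0.0397
```

```bash
python3 - <<'E'
from h import *
p=torq(5);st(); cv2.imwrite('pics/side15.png',cv2.resize(p[50:260,150:370],None,fx=2.8,fy=2.8,interpolation=cv2.INTER_CUBIC))
E
```

```text
Ttool [-0.041 -0.282 -0.003] [ 0.16  0.25 -4.12] 20.7
Ttool [ 0.019 -0.243  0.002] [-0.72 -0.32 -4.4 ] 20.75
Ttool [-0.002 -0.277 -0.005] [ 0.14  0.21 -3.77] 20.8
Ttool [ 0.012 -0.303 -0.016] [-0.08  0.45 -3.47] 20.85
Ttool [ 0.043 -0.216  0.03 ] [ 0.31 -0.19 -4.12] 20.9
t 20.9 p [ 0.5015 -0.0798  0.4326] F [ 0.31 -0.19 -4.12] T [-0.203  0.088 -0.021] op 0.039 q [-0.43  0.34  1.69  0.22  1.17 -0.33]
[[0.184, 0.982, 0.042], [0.96, -0.189, 0.205], [0.209, 0.002, -0.978]]
```

View pics/side15.png

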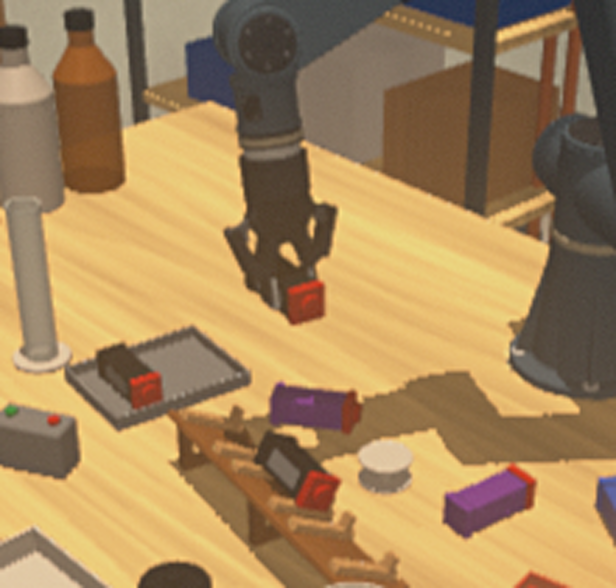

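```bash
python3 - <<'E'
from h import *; from h import _k
W=np.load('pics/topW.npy')
for n,u,v in(('jug',213,167),('jugfar',226,160),('tank',134,201),('bottle',133,226)): print(n,W[v,u].round(3))
c,y=slot('red',-1); R=frame(y,0,12); print(c,y)
g=[(tcp(c+.12*_k,R,.1535),R),(tcp(c+.004*_k,R,.1535),R)]
plan(*g); seq(g)
c,y=slot('red',1); seq([(tcp(c,R),R)])
E
```

```text
jug [ 0.725  0.287 -0.003]
jugfar [0.74  0.231 0.036]
tank [ 0.238 -0.007  1.417]
bottle [0.451 0.502 0.181]
[0.47976179 0.35423063 0.026     ] 11.2
{'x': 17.77, 'y': -4.58, 'z': 10.77, 'rx': 2.37, 'ry': -0.03, 'rz': -10.78} rows 4.3
{'x': 18.27, 'y': -0.73, 'z': 10.87, 'rx': 2.37, 'ry': -0.03, 'rz': -10.78} rows 4.3
{'x': -2.41, 'y': 0.0, 'z': 11.35, 'rx': -0.0, 'ry': -0.0, 'rz': -0.0} rows 2.3
ik [[0.36, 0.61, 1.66, 0.28, 0.85, -0.02]]
ik [[0.36, 0.8, 1.71, 0.36, 0.62, -0.13]]
ik [[0.34, 0.87, 1.51, 0.3, 0.76, -0.08]]
```

Emit:
{"name": "play_rows", "arguments": {"deltas": [{"x": 3.5, "y": -0.9, "z": 1.5, "rx": 0.5, "ry": 0, "rz": -2.2, "claw": 3}, {"x": 7, "y": -1.8, "z": 3.5, "rx": 1, "ry": 0, "rz": -4.4, "claw": 3}, {"x": 10.5, "y": -2.8, "z": 6, "rx": 1.5, "ry": 0, "rz": -6.6, "claw": 3}, {"x": 14, "y": -3.7, "z": 8.5, "rx": 2, "ry": 0, "rz": -8.8, "claw": 3}, {"x": 17.8, "y": -4.6, "z": 10.8, "rx": 2.4, "ry": 0, "rz": -10.8, "claw": 3}]}}

```text
time_s: 21.4
eef_pos: [0.4935, 0.1229, 0.3637]
eef_rot: [[-0.003, 1.0, 0.0], [0.978, 0.003, 0.209], [0.209, 0.001, -0.978]]
wrist_force: [1.0, 0.2, -3.8]
opening: 0.0391
```

Emit:
{"name": "play_rows", "arguments": {"deltas": [{"x": 3.6, "y": -0.2, "z": 2.2, "rx": 0.5, "ry": 0, "rz": -2.2, "claw": 3}, {"x": 7.4, "y": -0.3, "z": 4.4, "rx": 1, "ry": 0, "rz": -4.4, "claw": 3}, {"x": 11, "y": -0.5, "z": 6.6, "rx": 1.5, "ry": 0, "rz": -6.6, "claw": 3}, {"x": 15, "y": -0.6, "z": 8.8, "rx": 2, "ry": 0, "rz": -8.8, "claw": 3}, {"x": 18.3, "y": -0.7, "z": 10.9, "rx": 2.4, "ry": 0, "rz": -10.8, "claw": 3}]}}

```text
time_s: 21.9
eef_pos: [0.4862, 0.3258, 0.2956]
eef_rot: [[-0.192, 0.98, -0.041], [0.959, 0.197, 0.206], [0.21, 0.0, -0.978]]
wrist_force: [1.0, -1.3, -4.1]
opening: 0.0393
```

Emit:
{"name": "play_rows", "arguments": {"deltas": [{"x": 0, "y": 0, "z": 0, "rx": 0, "ry": 0, "rz": 0, "claw": 3}, {"x": 0, "y": 0, "z": 0, "rx": 0, "ry": 0, "rz": 0, "claw": 3}]}}

```text
time_s: 22.1
eef_pos: [0.4859, 0.3242, 0.2955]
eef_rot: [[-0.192, 0.981, -0.042], [0.959, 0.196, 0.205], [0.209, -0.001, -0.978]]
wrist_force: [1.1, -1.2, -2.7]
opening: 0.0392
```

```bash
python3 - <<'E'
from h import *; from h import _k
st()
c,y=slot('red',-1); R=frame(y,0,12)
plan((tcp(c+.006*_k,R,.1535),R,1))
p,d=capture('wrist'); cv2.imwrite('pics/wrist16.png',p)
E
```

```text
t 22.1 p [0.4859 0.3242 0.2955] F [ 1.1  -1.24 -2.71] T [-0.348 -0.088  0.023] op 0.0392 q [ 0.35  0.61  1.66  0.28  0.86 -0.03]
[[-0.192, 0.981, -0.042], [0.959, 0.196, 0.205], [0.209, -0.001, -0.978]]
{'x': -2.5, 'y': -0.01, 'z': 11.05, 'rx': -0.11, 'ry': -0.08, 'rz': 0.11} rows 2.3
```

View pics/wrist16.png

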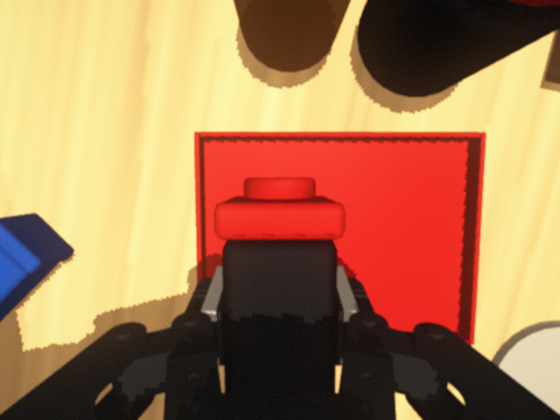

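```bash
python3 - <<'E'
from h import *
a=wray(196,133,.022)[:2];b=wray(484,133,.022)[:2];e=b-a;print(a,b,np.linalg.norm(e),np.degrees(np.arctan2(e[1],e[0])))
e/=np.linalg.norm(e); print('centre',(a+b)/2+.079*np.array([e[1],-e[0]]))
E
```

```text
[0.40548672 0.42367611] [0.60709329 0.46349255] 0.20550074579445338 11.17189975920009
centre [0.52159651 0.36608136]
```

Emit:
{"name": "play_rows", "arguments": {"deltas": [{"x": -0.8, "y": 0.1, "z": 4, "rx": -0.1, "ry": 0, "rz": 0.1, "claw": 3}, {"x": -1.6, "y": 0.2, "z": 8, "rx": -0.1, "ry": 0, "rz": 0.1, "claw": 3}, {"x": -2.3, "y": 0.2, "z": 11, "rx": -0.1, "ry": 0, "rz": 0.1, "claw": 3}, {"x": -2.3, "y": 0.2, "z": 11, "rx": -0.1, "ry": 0, "rz": 0.1, "claw": 3}, {"x": -2.3, "y": 0.2, "z": 11, "rx": -0.1, "ry": 0, "rz": 0.1, "claw": 3}]}}

```text
time_s: 22.65
eef_pos: [0.4892, 0.3228, 0.1843]
eef_rot: [[-0.185, 0.982, -0.039], [0.96, 0.189, 0.206], [0.21, 0.001, -0.978]]
wrist_force: [0.6, -1.3, -4.3]
opening: 0.039
```

```bash
sed -i 's/\[.519,.362\]/[.520,.364]/' h.py; python3 - <<'E'
from h import *
st()
c,y=slot('red',-1); R=frame(y,0,12)
plan((tcp(c,R,.1535),R,1))
E
```

```text
t 22.65 p [0.4892 0.3228 0.1843] F [ 0.56 -1.25 -4.28] T [-0.265 -0.023  0.022] op 0.039 q [ 0.35  0.8   1.7   0.35  0.65 -0.12]
[[-0.185, 0.982, -0.039], [0.96, 0.189, 0.206], [0.21, 0.001, -0.978]]
{'x': 0.08, 'y': -0.18, 'z': 0.85, 'rx': 0.1, 'ry': -0.11, 'rz': -0.26} rows 0.2
```

Emit:
{"name": "play_rows", "arguments": {"deltas": [{"x": -0.1, "y": -0.1, "z": 0.5, "rx": 0, "ry": 0, "rz": -0.2, "claw": 3}, {"x": -0.15, "y": -0.1, "z": 0.7, "rx": 0, "ry": 0, "rz": -0.2, "claw": 3}, {"x": -0.15, "y": -0.1, "z": 0.7, "rx": 0, "ry": 0, "rz": -0.2, "claw": 3}]}}

```text
time_s: 22.95
eef_pos: [0.4881, 0.3233, 0.1787]
eef_rot: [[-0.191, 0.981, -0.037], [0.959, 0.194, 0.207], [0.21, 0.004, -0.978]]
wrist_force: [-0.2, -2.4, 3.7]
opening: 0.0393
```

Emit:
{"name": "play_rows", "arguments": {"deltas": [{"x": -0.05, "y": 0, "z": 0.2, "rx": 0, "ry": 0, "rz": 0, "claw": 3}, {"x": -0.05, "y": 0, "z": 0.2, "rx": 0, "ry": 0, "rz": 0, "claw": 3}]}}

```text
time_s: 23.15
eef_pos: [0.4882, 0.3232, 0.1785]
eef_rot: [[-0.191, 0.981, -0.037], [0.959, 0.194, 0.208], [0.211, 0.004, -0.977]]
wrist_force: [-2.2, -5.1, 19.5]
opening: 0.0388
```

Emit:
{"name": "play_rows", "arguments": {"deltas": [{"x": 0.05, "y": 0, "z": -0.2, "rx": 0, "ry": 0, "rz": 0, "claw": 3}, {"x": 0.05, "y": 0, "z": -0.2, "rx": 0, "ry": 0, "rz": 0, "claw": 5.6}, {"x": 0.05, "y": 0, "z": -0.2, "rx": 0, "ry": 0, "rz": 0, "claw": 5.6}, {"x": 0.05, "y": 0, "z": -0.2, "rx": 0, "ry": 0, "rz": 0, "claw": 5.6}]}}

```text
time_s: 23.55
eef_pos: [0.4878, 0.3236, 0.1766]
eef_rot: [[-0.19, 0.981, -0.039], [0.959, 0.194, 0.207], [0.21, 0.002, -0.978]]
wrist_force: [-0.0, -0.5, -0.7]
opening: 0.0559
```

```bash
python3 - <<'E'
from h import *; from h import _k,_u
st(); s=readout.get_state()
c=cen('M'); t=12
R0=s['eef_rot']; g=[(s['eef_pos']-.12*R0[:,2],R0)]
A=frame(YAW,12,t); B=frame(YAW,30,t)
g+=[(tcp(c+.12*_k-.03*_u,A),A),(tcp(c,B,.235),B),(tcp(c,B,.15),B)]
plan(*g); seq(g)
p,d=capture('wrist'); cv2.imwrite('pics/wrist17.png',p)
E
```

```text
t 23.55 p [0.4878 0.3236 0.1766] F [-0.   -0.47 -0.68] T [-0.165 -0.058  0.04 ] op 0.0559 q [ 0.35  0.81  1.7   0.36  0.63 -0.14]
[[-0.19, 0.981, -0.039], [0.959, 0.194, 0.207], [0.21, 0.002, -0.978]]
{'x': 0.0, 'y': 0.0, 'z': -12.0, 'rx': 0.0, 'ry': -0.0, 'rz': 0.0} rows 2.4
{'x': -13.7, 'y': -2.98, 'z': -5.76, 'rx': -8.04, 'ry': -1.24, 'rz': 9.59} rows 3.0
{'x': -14.06, 'y': 0.16, 'z': -5.66, 'rx': -8.04, 'ry': -1.24, 'rz': 9.59} rows 3.0
{'x': -2.8, 'y': -6.66, 'z': 4.69, 'rx': -17.61, 'ry': -0.0, 'rz': -3.74} rows 2.1
{'x': 0.0, 'y': 0.0, 'z': 8.5, 'rx': -0.0, 'ry': 0.0, 'rz': -0.0} rows 1.7
ik [[0.31, 0.61, 1.68, 0.28, 0.84, -0.07]]
ik [[-0.28, 0.41, 1.9, 0.37, 0.67, -0.38]]
ik [[-0.35, 0.5, 2.19, 1.7, 0.29, -1.85]]
ik [[-0.29, 0.7, 2.12, 2.18, 0.31, -2.29]]
```

View pics/wrist17.png

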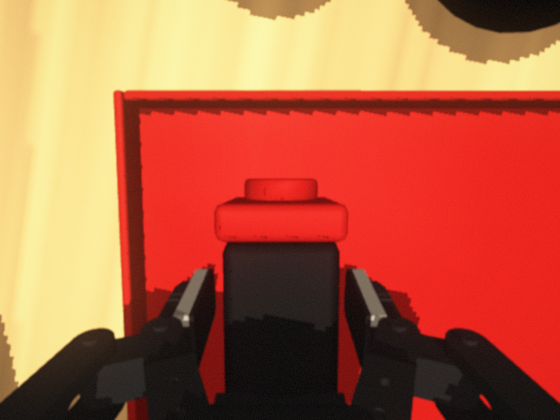

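Emit:
{"name": "play_rows", "arguments": {"deltas": [{"x": 0, "y": 0, "z": -3, "rx": 0, "ry": 0, "rz": 0, "claw": 5.6}, {"x": 0, "y": 0, "z": -7.5, "rx": 0, "ry": 0, "rz": 0, "claw": 5.6}, {"x": 0, "y": 0, "z": -12, "rx": 0, "ry": 0, "rz": 0, "claw": 8.5}]}}

```text
time_s: 23.9
eef_pos: [0.492, 0.2985, 0.294]
eef_rot: [[-0.19, 0.981, -0.042], [0.959, 0.194, 0.205], [0.209, -0.001, -0.978]]
wrist_force: [0.8, 0.0, -0.6]
opening: 0.0688
```

Emit:
{"name": "play_rows", "arguments": {"deltas": [{"x": -4.5, "y": -1, "z": -2, "rx": -2.7, "ry": -0.4, "rz": 3.2, "claw": 8.5}, {"x": -9, "y": -2, "z": -4, "rx": -5.4, "ry": -0.8, "rz": 6.4, "claw": 8.5}, {"x": -13.7, "y": -3, "z": -5.8, "rx": -8, "ry": -1.2, "rz": 9.6, "claw": 8.5}]}}

```text
time_s: 24.2
eef_pos: [0.4911, 0.1502, 0.3224]
eef_rot: [[-0.023, 0.994, 0.105], [0.98, 0.002, 0.199], [0.198, 0.107, -0.974]]
wrist_force: [0.7, -0.0, -0.6]
opening: 0.0849
```

Emit:
{"name": "play_rows", "arguments": {"deltas": [{"x": -4.6, "y": 0, "z": -1.9, "rx": -2.7, "ry": -0.4, "rz": 3.2, "claw": 8.5}, {"x": -9.3, "y": 0.1, "z": -3.8, "rx": -5.4, "ry": -0.8, "rz": 6.4, "claw": 8.5}, {"x": -14, "y": 0.2, "z": -5.7, "rx": -8, "ry": -1.2, "rz": 9.6, "claw": 8.5}, {"x": -14, "y": 0.2, "z": -5.7, "rx": -8, "ry": -1.2, "rz": 9.6, "claw": 8.5}]}}

```text
time_s: 24.6
eef_pos: [0.4919, -0.0026, 0.3507]
eef_rot: [[0.152, 0.958, 0.244], [0.967, -0.195, 0.161], [0.202, 0.211, -0.956]]
wrist_force: [0.4, 0.8, 0.0]
opening: 0.0853
```

```bash
python3 - <<'E'
from h import *; from h import _k,_u
st(); c=cen('M');B=frame(YAW,30,12)
plan((tcp(c,B,.235),B,1))
p,d=capture('top'); cv2.imwrite('pics/top18.png',cv2.resize(p[140:310,130:420],None,fx=2.7,fy=2.7,interpolation=cv2.INTER_CUBIC))
E
```

```text
t 24.6 p [ 0.4919 -0.0026  0.3507] F [0.36 0.84 0.01] T [-0.079  0.074  0.054] op 0.0853 q [-0.29  0.41  1.89  0.36  0.68 -0.38]
[[0.152, 0.958, 0.244], [0.967, -0.195, 0.161], [0.202, 0.211, -0.956]]
{'x': -2.58, 'y': -6.89, 'z': 4.86, 'rx': -17.3, 'ry': 0.24, 'rz': -4.16} rows 2.1
```

View pics/top18.png

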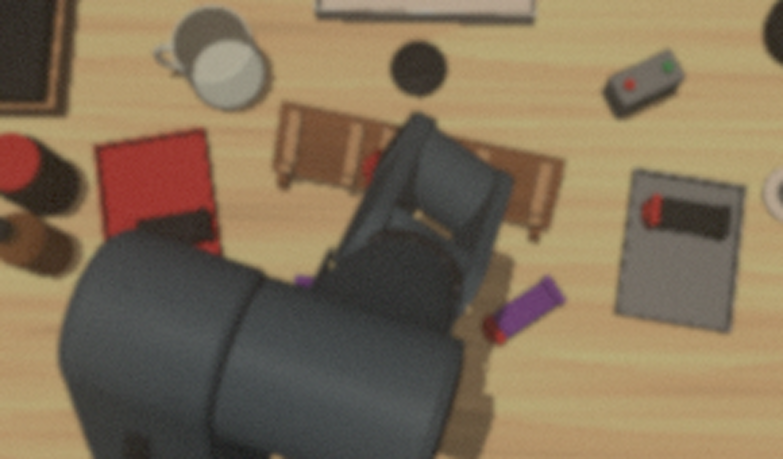

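Emit:
{"name": "play_rows", "arguments": {"deltas": [{"x": -0.9, "y": -2.3, "z": 1.6, "rx": -5.8, "ry": 0.1, "rz": -1.4, "claw": 8.5}, {"x": -1.7, "y": -4.6, "z": 3.2, "rx": -11.6, "ry": 0.2, "rz": -2.8, "claw": 8.5}, {"x": -2.6, "y": -6.7, "z": 4.8, "rx": -17.3, "ry": 0.2, "rz": -4.1, "claw": 8.5}, {"x": -2.6, "y": -6.7, "z": 4.8, "rx": -17.3, "ry": 0.2, "rz": -4.1, "claw": 8.5}, {"x": -2.6, "y": -6.7, "z": 4.8, "rx": -17.3, "ry": 0.2, "rz": -4.1, "claw": 8.5}]}}

```text
time_s: 25.15
eef_pos: [0.4454, 0.0044, 0.2942]
eef_rot: [[0.061, 0.869, 0.492], [0.973, -0.161, 0.164], [0.222, 0.468, -0.855]]
wrist_force: [0.7, 0.7, -0.5]
opening: 0.0844
```

```bash
python3 - <<'E'
from h import *; from h import _k,_u
st(); c=cen('M');B=frame(YAW,30,12)
plan((tcp(c,B,.235),B,1),(tcp(c,B,.15),B,1))
p,d=capture('wrist'); cv2.imwrite('pics/wrist19.png',p)
E
```

```text
t 25.15 p [0.4454 0.0044 0.2942] F [ 0.65  0.67 -0.47] T [-0.086  0.165  0.006] op 0.0844 q [-0.33  0.48  2.14  1.34  0.33 -1.47]
[[0.061, 0.869, 0.492], [0.973, -0.161, 0.164], [0.222, 0.468, -0.855]]
{'x': -1.33, 'y': -1.29, 'z': 0.09, 'rx': -2.12, 'ry': -2.78, 'rz': -0.07} rows 0.4
{'x': 0.0, 'y': 0.0, 'z': 8.5, 'rx': -0.0, 'ry': 0.0, 'rz': -0.0} rows 1.7
```

View pics/wrist19.png

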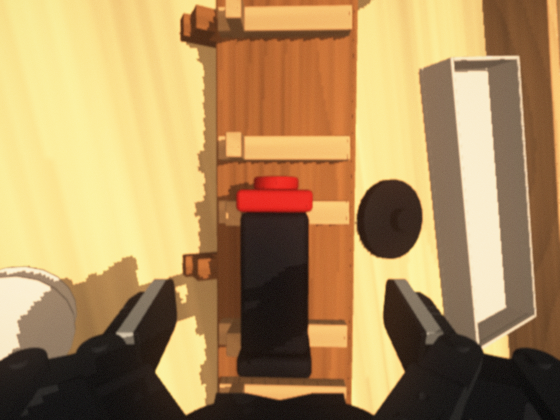

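Emit:
{"name": "play_rows", "arguments": {"deltas": [{"x": -1.3, "y": -1.2, "z": 0, "rx": -2.1, "ry": -2.8, "rz": 0, "claw": 8.5}, {"x": -1.3, "y": -1.2, "z": 0, "rx": -2.1, "ry": -2.8, "rz": 0, "claw": 8.5}, {"x": -1.3, "y": -1.2, "z": 0, "rx": -2.1, "ry": -2.8, "rz": 0, "claw": 8.5}]}}

```text
time_s: 25.5
eef_pos: [0.4342, -0.0067, 0.2859]
eef_rot: [[0.088, 0.851, 0.518], [0.979, -0.168, 0.111], [0.182, 0.497, -0.848]]
wrist_force: [-0.1, 0.3, -1.3]
opening: 0.0853
```

```bash
python3 - <<'E'
from h import *; from h import _k,_u
st(); c=cen('M');B=frame(YAW,30,12)
plan((tcp(c,B,.15),B,1))
p,d=capture('wrist'); cv2.imwrite('pics/wrist20.png',p)
E
```

```text
t 25.5 p [ 0.4342 -0.0067  0.2859] F [-0.14  0.27 -1.3 ] T [-0.077  0.252 -0.029] op 0.0853 q [-0.36  0.5   2.18  1.63  0.29 -1.78]
[[0.088, 0.851, 0.518], [0.979, -0.168, 0.111], [0.182, 0.497, -0.848]]
{'x': 0.01, 'y': -0.09, 'z': 8.61, 'rx': -0.13, 'ry': 0.01, 'rz': -0.2} rows 1.7
```

View pics/wrist20.png

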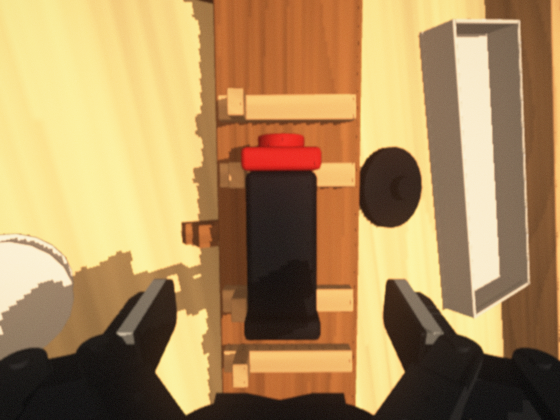

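Emit:
{"name": "play_rows", "arguments": {"deltas": [{"x": 0, "y": 0, "z": 3, "rx": -0.1, "ry": 0, "rz": -0.2, "claw": 8.5}, {"x": 0, "y": 0, "z": 6, "rx": -0.1, "ry": 0, "rz": -0.2, "claw": 8.5}, {"x": 0, "y": 0, "z": 8.6, "rx": -0.1, "ry": 0, "rz": -0.2, "claw": 8.5}, {"x": 0, "y": 0, "z": 8.6, "rx": -0.1, "ry": 0, "rz": -0.2, "claw": 8.5}]}}

```text
time_s: 25.95
eef_pos: [0.481, 0.0023, 0.2116]
eef_rot: [[0.084, 0.85, 0.52], [0.98, -0.164, 0.111], [0.18, 0.501, -0.847]]
wrist_force: [-0.2, 0.6, -0.4]
opening: 0.0847
```

```bash
python3 - <<'E'
from h import *; from h import _k,_u
st(); c=cen('M');B=frame(YAW,30,12)
plan((tcp(c,B,.152),B,1))
p,d=capture('wrist'); cv2.imwrite('pics/wrist21.png',p)
E
```

```text
t 25.95 p [0.481  0.0023 0.2116] F [-0.24  0.56 -0.43] T [-0.114  0.245 -0.017] op 0.0847 q [-0.3   0.7   2.1   2.12  0.31 -2.23]
[[0.084, 0.85, 0.52], [0.98, -0.164, 0.111], [0.18, 0.501, -0.847]]
{'x': 0.07, 'y': -0.22, 'z': -0.42, 'rx': 0.03, 'ry': -0.02, 'rz': 0.05} rows 0.1
```

View pics/wrist21.png

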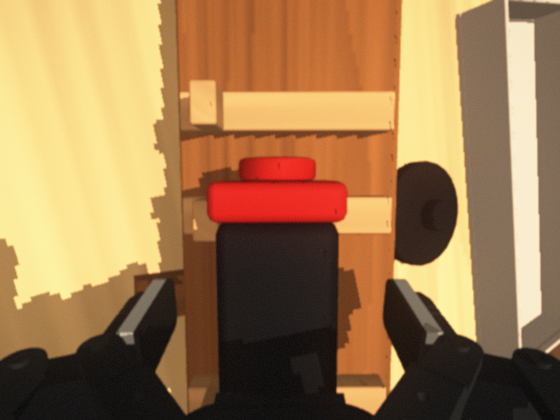

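Carrier sits between the pads (cap centred at column 277, jaw centre 280). Nudge and close.

Emit:
{"name": "play_rows", "arguments": {"deltas": [{"x": 0, "y": -0.1, "z": -0.4, "rx": 0, "ry": 0, "rz": 0, "claw": 3}, {"x": 0, "y": -0.1, "z": -0.4, "rx": 0, "ry": 0, "rz": 0, "claw": 3}, {"x": 0, "y": -0.1, "z": -0.4, "rx": 0, "ry": 0, "rz": 0, "claw": 3}, {"x": 0, "y": -0.1, "z": -0.4, "rx": 0, "ry": 0, "rz": 0, "claw": 3}, {"x": 0, "y": -0.1, "z": -0.4, "rx": 0, "ry": 0, "rz": 0, "claw": 3}], "squeeze": 70}}

```text
time_s: 26.5
eef_pos: [0.4758, 0.0013, 0.2177]
eef_rot: [[0.085, 0.848, 0.523], [0.98, -0.165, 0.108], [0.178, 0.503, -0.846]]
wrist_force: [-2.6, 0.1, 6.4]
opening: 0.0392
```

Emit:
{"name": "play_rows", "arguments": {"deltas": [{"x": 0.4, "y": 0, "z": -1.8, "rx": 0, "ry": 0, "rz": 0, "claw": 3}, {"x": 1.2, "y": 0, "z": -5.9, "rx": 0, "ry": 0, "rz": 0, "claw": 3}, {"x": 1.2, "y": 0, "z": -5.9, "rx": 0, "ry": 0, "rz": 0, "claw": 3}]}}

```text
time_s: 26.8
eef_pos: [0.4439, 0.0074, 0.2708]
eef_rot: [[0.084, 0.849, 0.521], [0.981, -0.163, 0.108], [0.176, 0.502, -0.846]]
wrist_force: [-0.1, -0.4, -3.6]
opening: 0.0388
```

```bash
python3 - <<'E'
from h import *; from h import _k,_u
st(); T=np.array([.51,.04,.29])
g=[(tcp(T,frame(YAW,0,t)),frame(YAW,0,t)) for t in(12,52,-28)]
plan(g[0]); seq(g)
E
```

```text
t 26.8 p [0.4439 0.0074 0.2708] F [-0.06 -0.38 -3.56] T [-0.16   0.647 -0.012] op 0.0388 q [-0.31  0.54  2.17  1.81  0.27 -1.93]
[[0.084, 0.849, 0.521], [0.981, -0.163, 0.108], [0.176, 0.502, -0.846]]
{'x': 3.63, 'y': 13.41, 'z': -10.89, 'rx': 29.48, 'ry': 0.18, 'rz': 6.36} rows 3.5
ik [[-0.25, 0.32, 1.71, 0.23, 1.14, -0.16]]
ik [[-0.56, 0.46, 1.82, 0.85, 1.38, -0.77]]
ik [[0.1, 0.43, 1.6, -0.49, 1.29, 0.47]]
```

Emit:
{"name": "play_rows", "arguments": {"deltas": [{"x": 0.9, "y": 3.4, "z": -2.7, "rx": 7.3, "ry": 0, "rz": 1.6, "claw": 3}, {"x": 1.8, "y": 6.7, "z": -5.4, "rx": 14.7, "ry": 0, "rz": 3.2, "claw": 3}, {"x": 2.7, "y": 10, "z": -8.2, "rx": 22, "ry": 0, "rz": 4.8, "claw": 3}, {"x": 3.6, "y": 13.4, "z": -10.9, "rx": 29.4, "ry": 0.2, "rz": 6.3, "claw": 3}, {"x": 3.6, "y": 13.4, "z": -10.9, "rx": 29.4, "ry": 0.2, "rz": 6.3, "claw": 3}]}}

```text
time_s: 27.3
eef_pos: [0.4788, 0.0192, 0.3339]
eef_rot: [[0.052, 0.915, 0.4], [0.953, -0.166, 0.254], [0.299, 0.367, -0.881]]
wrist_force: [1.9, 0.7, -3.2]
opening: 0.0394
```

```bash
python3 - <<'E'
from h import *
R=frame(YAW,0,12);T=np.array([.51,.04,.29])
st();capture('side');print(delta(tcp(T,R),R))
E
```

```text
t 27.3 p [0.4788 0.0192 0.3339] F [ 1.89  0.7  -3.24] T [-0.234  0.374 -0.006] op 0.0394 q [-0.29  0.42  1.99  0.79  0.53 -0.83]
[[0.052, 0.915, 0.4], [0.953, -0.166, 0.254], [0.299, 0.367, -0.881]]
{'x': 2.2, 'y': 5.96, 'z': -8.07, 'rx': 20.98, 'ry': -6.73, 'rz': 6.49}
```

Emit:
{"name": "play_rows", "arguments": {"deltas": [{"x": 0.7, "y": 2, "z": -2.7, "rx": 7, "ry": -2, "rz": 2.2, "claw": 3}, {"x": 1.5, "y": 4, "z": -5.4, "rx": 14, "ry": -4.5, "rz": 4.3, "claw": 3}, {"x": 2.2, "y": 6, "z": -8, "rx": 21, "ry": -6.7, "rz": 6.5, "claw": 3}, {"x": 2.2, "y": 6, "z": -8, "rx": 21, "ry": -6.7, "rz": 6.5, "claw": 3}, {"x": 2.2, "y": 6, "z": -8, "rx": 21, "ry": -6.7, "rz": 6.5, "claw": 3}]}}

```text
time_s: 27.85
eef_pos: [0.5037, 0.0101, 0.4342]
eef_rot: [[0.183, 0.982, 0.042], [0.96, -0.188, 0.208], [0.212, 0.003, -0.977]]
wrist_force: [0.8, 1.2, -4.4]
opening: 0.0395
```

```bash
python3 - <<'E'
from h import *
R=frame(YAW,0,12);T=np.array([.51,.04,.29])
st();print(delta(tcp(T,R),R));torq(3)
E
```

```text
t 27.85 p [0.5037 0.0101 0.4342] F [ 0.79  1.16 -4.35] T [-0.326 -0.038  0.031] op 0.0395 q [-0.26  0.32  1.71  0.24  1.13 -0.17]
[[0.183, 0.982, 0.042], [0.96, -0.188, 0.208], [0.212, 0.003, -0.977]]
{'x': -0.0, 'y': 0.05, 'z': -0.26, 'rx': 0.11, 'ry': -0.24, 'rz': 0.21}
Ttool [-0.09  -0.313 -0.052] [ 0.79  1.16 -4.35] 27.85
Ttool [ 0.051 -0.266 -0.01 ] [-0.63  0.23 -4.13] 27.9
Ttool [ 0.019 -0.268 -0.044] [ 1.19  0.32 -5.06] 27.95
```

Emit:
{"name": "play_rows", "arguments": {"deltas": [{"x": -2.1, "y": 0, "z": 0.1, "rx": 0, "ry": 8, "rz": 0, "claw": 3}, {"x": -4.1, "y": 0, "z": 0.6, "rx": 0, "ry": 16, "rz": 0, "claw": 3}, {"x": -6.1, "y": 0, "z": 1.3, "rx": 0, "ry": 24, "rz": 0, "claw": 3}, {"x": -8, "y": 0, "z": 2.3, "rx": 0, "ry": 32, "rz": 0, "claw": 3}, {"x": -9.6, "y": 0, "z": 3.5, "rx": 0, "ry": 40, "rz": 0, "claw": 3}]}}

```text
time_s: 28.45
eef_pos: [0.4856, -0.0759, 0.3778]
eef_rot: [[0.117, 0.981, 0.155], [0.6, -0.194, 0.776], [0.792, 0.002, -0.611]]
wrist_force: [-0.5, 0.2, -5.3]
opening: 0.0391
```

Emit:
{"name": "play_rows", "arguments": {"deltas": [{"x": 0, "y": 0, "z": 0, "rx": 0, "ry": 0, "rz": 0, "claw": 3}, {"x": 0, "y": 0, "z": 0, "rx": 0, "ry": 0, "rz": 0, "claw": 3}, {"x": 0, "y": 0, "z": 0, "rx": 0, "ry": 0, "rz": 0, "claw": 3}, {"x": 0, "y": 0, "z": 0, "rx": 0, "ry": 0, "rz": 0, "claw": 3}, {"x": 0, "y": 0, "z": 0, "rx": 0, "ry": 0, "rz": 0, "claw": 3}]}}

```text
time_s: 28.95
eef_pos: [0.4864, -0.0742, 0.3802]
eef_rot: [[0.115, 0.982, 0.15], [0.605, -0.189, 0.773], [0.788, 0.001, -0.616]]
wrist_force: [-0.6, -0.5, -3.3]
opening: 0.0392
```

Emit:
{"name": "play_rows", "arguments": {"deltas": [{"x": 2.1, "y": 0, "z": 0.1, "rx": 0, "ry": -8, "rz": 0, "claw": 3}, {"x": 4.1, "y": 0, "z": 0.6, "rx": 0, "ry": -16, "rz": 0, "claw": 3}, {"x": 6.1, "y": 0, "z": 1.3, "rx": 0, "ry": -24, "rz": 0, "claw": 3}, {"x": 8, "y": 0, "z": 2.3, "rx": 0, "ry": -32, "rz": 0, "claw": 3}, {"x": 9.6, "y": 0, "z": 3.5, "rx": 0, "ry": -40, "rz": 0, "claw": 3}]}}

```text
time_s: 29.45
eef_pos: [0.5024, 0.0115, 0.4352]
eef_rot: [[0.186, 0.982, 0.04], [0.961, -0.19, 0.201], [0.205, 0.001, -0.979]]
wrist_force: [-1.0, 0.5, -5.5]
opening: 0.0393
```

Emit:
{"name": "play_rows", "arguments": {"deltas": [{"x": 0, "y": 0, "z": 0, "rx": 0, "ry": 0, "rz": 0, "claw": 3}, {"x": 0, "y": 0, "z": 0, "rx": 0, "ry": 0, "rz": 0, "claw": 3}, {"x": 0, "y": 0, "z": 0, "rx": 0, "ry": 0, "rz": 0, "claw": 3}]}}

```text
time_s: 29.75
eef_pos: [0.5025, 0.0095, 0.433]
eef_rot: [[0.188, 0.982, 0.038], [0.959, -0.191, 0.208], [0.211, -0.003, -0.977]]
wrist_force: [-0.7, -0.5, -4.3]
opening: 0.0392
```

```bash
python3 - <<'E'
from h import *
torq(5);st()
E
```

```text
Ttool [-0.016 -0.295 -0.038] [-0.75 -0.54 -4.28] 29.75
Ttool [-0.006 -0.234 -0.025] [-0.66  0.51 -2.88] 29.8
Ttool [ 0.029 -0.25  -0.029] [ 0.78 -0.97 -4.15] 29.85
Ttool [-0.019 -0.253  0.051] [-0.11 -0.66 -2.96] 29.9
Ttool [-0.078 -0.237  0.012] [-0.18 -0.23 -4.45] 29.95
t 29.95 p [0.5028 0.0088 0.433 ] F [-0.18 -0.23 -4.45] T [-0.247 -0.026 -0.028] op 0.0393 q [-0.26  0.32  1.71  0.23  1.13 -0.17]
[[0.189, 0.981, 0.038], [0.959, -0.193, 0.206], [0.21, -0.002, -0.978]]
```

Emit:
{"name": "play_rows", "arguments": {"deltas": [{"x": 2.1, "y": 0, "z": 0.1, "rx": 0, "ry": -8, "rz": 0, "claw": 3}, {"x": 4.1, "y": 0, "z": 0.6, "rx": 0, "ry": -16, "rz": 0, "claw": 3}, {"x": 6.1, "y": 0, "z": 1.3, "rx": 0, "ry": -24, "rz": 0, "claw": 3}, {"x": 8, "y": 0, "z": 2.3, "rx": 0, "ry": -32, "rz": 0, "claw": 3}, {"x": 9.6, "y": 0, "z": 3.5, "rx": 0, "ry": -40, "rz": 0, "claw": 3}]}}

```text
time_s: 30.45
eef_pos: [0.5226, 0.1098, 0.4194]
eef_rot: [[0.17, 0.981, -0.09], [0.866, -0.193, -0.462], [-0.471, 0.001, -0.882]]
wrist_force: [-0.6, -0.5, -5.5]
opening: 0.0395
```

Emit:
{"name": "play_rows", "arguments": {"deltas": [{"x": 0, "y": 0, "z": 0, "rx": 0, "ry": 0, "rz": 0, "claw": 3}, {"x": 0, "y": 0, "z": 0, "rx": 0, "ry": 0, "rz": 0, "claw": 3}, {"x": 0, "y": 0, "z": 0, "rx": 0, "ry": 0, "rz": 0, "claw": 3}, {"x": 0, "y": 0, "z": 0, "rx": 0, "ry": 0, "rz": 0, "claw": 3}, {"x": 0, "y": 0, "z": 0, "rx": 0, "ry": 0, "rz": 0, "claw": 3}]}}

```text
time_s: 30.95
eef_pos: [0.5222, 0.1082, 0.42]
eef_rot: [[0.17, 0.981, -0.09], [0.867, -0.193, -0.459], [-0.467, 0.0, -0.884]]
wrist_force: [-0.4, -0.2, -5.0]
opening: 0.0393
```

Emit:
{"name": "play_rows", "arguments": {"deltas": [{"x": -2.1, "y": 0, "z": 0.1, "rx": 0, "ry": 8, "rz": 0, "claw": 3}, {"x": -4.1, "y": 0, "z": 0.6, "rx": 0, "ry": 16, "rz": 0, "claw": 3}, {"x": -6.1, "y": 0, "z": 1.3, "rx": 0, "ry": 24, "rz": 0, "claw": 3}, {"x": -8, "y": 0, "z": 2.3, "rx": 0, "ry": 32, "rz": 0, "claw": 3}, {"x": -9.6, "y": 0, "z": 3.5, "rx": 0, "ry": 40, "rz": 0, "claw": 3}]}}

```text
time_s: 31.45
eef_pos: [0.5024, 0.0084, 0.4347]
eef_rot: [[0.186, 0.982, 0.043], [0.959, -0.191, 0.208], [0.213, 0.003, -0.977]]
wrist_force: [-0.1, 0.5, -4.5]
opening: 0.0389
```

Emit:
{"name": "play_rows", "arguments": {"deltas": [{"x": 0, "y": 0, "z": 0, "rx": 0, "ry": 0, "rz": 0, "claw": 3}, {"x": 0, "y": 0, "z": 0, "rx": 0, "ry": 0, "rz": 0, "claw": 3}, {"x": 0, "y": 0, "z": 0, "rx": 0, "ry": 0, "rz": 0, "claw": 3}]}}

```text
time_s: 31.75
eef_pos: [0.5029, 0.0105, 0.4337]
eef_rot: [[0.186, 0.982, 0.039], [0.961, -0.19, 0.203], [0.207, -0.001, -0.978]]
wrist_force: [-0.1, 0.8, -4.2]
opening: 0.0389
```

```bash
python3 - <<'E'
from h import *
p=torq(5);st(); cv2.imwrite('pics/side22.png',cv2.resize(p[50:260,150:370],None,fx=2.8,fy=2.8,interpolation=cv2.INTER_CUBIC))
E
```

```text
Ttool [ 0.076 -0.266  0.02 ] [-0.06  0.75 -4.22] 31.75
Ttool [-0.013 -0.326 -0.022] [-0.3   0.14 -4.35] 31.8
Ttool [ 0.019 -0.279  0.018] [ 0.84 -0.09 -4.28] 31.85
Ttool [-0.027 -0.262  0.009] [ 0.35  0.83 -4.85] 31.9
Ttool [-0.033 -0.23  -0.03 ] [-0.45 -0.68 -3.96] 31.95
t 31.95 p [0.503  0.011  0.4335] F [-0.45 -0.68 -3.96] T [-0.233  0.005  0.023] op 0.0392 q [-0.25  0.32  1.71  0.23  1.13 -0.17]
[[0.184, 0.982, 0.039], [0.961, -0.188, 0.204], [0.208, -0.001, -0.978]]
```

View pics/side22.png

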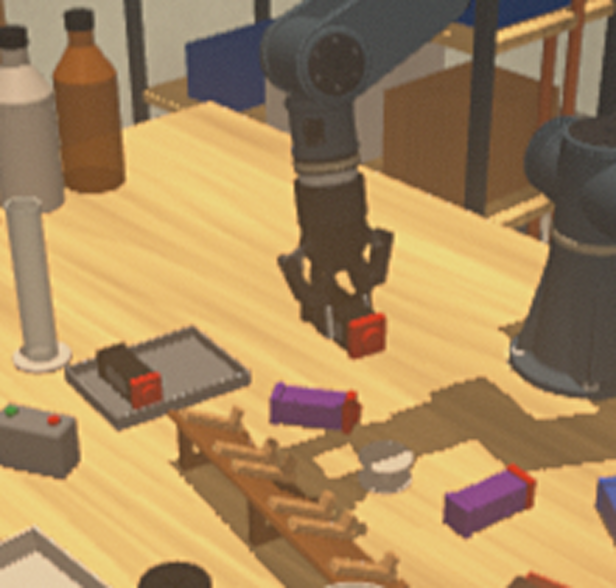

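```bash
python3 - <<'E'
from h import *; from h import _k
c,y=slot('grey',-1); c[:2]+=[-.002,.001]; R=frame(y,0,12); print(c,y)
g=[(tcp(c+.12*_k,R,.1545),R),(tcp(c,R,.1545),R)]
plan(*g); seq(g)
E
```

```text
[ 0.43787962 -0.35450222  0.026     ] -7.9
{'x': -21.14, 'y': 0.34, 'z': 2.47, 'rx': 0.29, 'ry': -0.01, 'rz': -1.45} rows 4.3
{'x': -21.15, 'y': -0.19, 'z': 2.48, 'rx': 0.29, 'ry': -0.01, 'rz': -1.45} rows 4.3
{'x': -2.49, 'y': 0.0, 'z': 11.74, 'rx': -0.0, 'ry': -0.0, 'rz': 0.0} rows 2.4
ik [[-0.95, 0.63, 1.61, 0.17, 1.06, -0.9]]
ik [[-0.95, 0.82, 1.66, 0.2, 0.82, -0.96]]
```

Emit:
{"name": "play_rows", "arguments": {"deltas": [{"x": -4.3, "y": 0.1, "z": 0.5, "rx": 0, "ry": 0, "rz": -0.3, "claw": 3}, {"x": -8.6, "y": 0.1, "z": 1, "rx": 0.1, "ry": 0, "rz": -0.6, "claw": 3}, {"x": -12.9, "y": 0.2, "z": 1.5, "rx": 0.2, "ry": 0, "rz": -0.9, "claw": 3}, {"x": -17.2, "y": 0.3, "z": 2, "rx": 0.2, "ry": 0, "rz": -1.2, "claw": 3}, {"x": -21.1, "y": 0.3, "z": 2.5, "rx": 0.3, "ry": 0, "rz": -1.4, "claw": 3}]}}

```text
time_s: 32.45
eef_pos: [0.4677, -0.1894, 0.3646]
eef_rot: [[0.161, 0.986, 0.035], [0.965, -0.165, 0.205], [0.208, 0.001, -0.978]]
wrist_force: [0.5, 0.4, -3.9]
opening: 0.0394
```

Emit:
{"name": "play_rows", "arguments": {"deltas": [{"x": -4.3, "y": 0, "z": 0.5, "rx": 0, "ry": 0, "rz": -0.3, "claw": 3}, {"x": -8.6, "y": -0.1, "z": 1, "rx": 0.1, "ry": 0, "rz": -0.6, "claw": 3}, {"x": -12.9, "y": -0.1, "z": 1.5, "rx": 0.2, "ry": 0, "rz": -0.9, "claw": 3}, {"x": -17.2, "y": -0.2, "z": 2, "rx": 0.2, "ry": 0, "rz": -1.2, "claw": 3}, {"x": -21.1, "y": -0.2, "z": 2.5, "rx": 0.3, "ry": 0, "rz": -1.4, "claw": 3}]}}

```text
time_s: 32.95
eef_pos: [0.4324, -0.3879, 0.2957]
eef_rot: [[0.138, 0.99, 0.029], [0.969, -0.141, 0.205], [0.207, 0.0, -0.978]]
wrist_force: [1.0, -0.1, -3.9]
opening: 0.0393
```

Emit:
{"name": "play_rows", "arguments": {"deltas": [{"x": 0, "y": 0, "z": 0, "rx": 0, "ry": 0, "rz": 0, "claw": 3}, {"x": 0, "y": 0, "z": 0, "rx": 0, "ry": 0, "rz": 0, "claw": 3}]}}

```text
time_s: 33.15
eef_pos: [0.4323, -0.3866, 0.2957]
eef_rot: [[0.139, 0.99, 0.029], [0.968, -0.142, 0.208], [0.21, -0.001, -0.978]]
wrist_force: [-0.9, 0.1, -3.6]
opening: 0.0396
```

```bash
python3 - <<'E'
from h import *; from h import _k
st()
c,y=slot('grey',-1); c[:2]+=[-.002,.001]; R=frame(y,0,12)
plan((tcp(c+.006*_k,R,.1545),R,1))
p,d=capture('wrist'); cv2.imwrite('pics/wrist23.png',p)
E
```

```text
t 33.15 p [ 0.4323 -0.3866  0.2957] F [-0.89  0.11 -3.6 ] T [-0.199  0.085  0.032] op 0.0396 q [-0.95  0.63  1.61  0.17  1.06 -0.9 ]
[[0.139, 0.99, 0.029], [0.968, -0.142, 0.208], [0.21, -0.001, -0.978]]
{'x': -2.32, 'y': 0.12, 'z': 11.02, 'rx': -0.0, 'ry': -0.1, 'rz': -0.29} rows 2.3
```

View pics/wrist23.png

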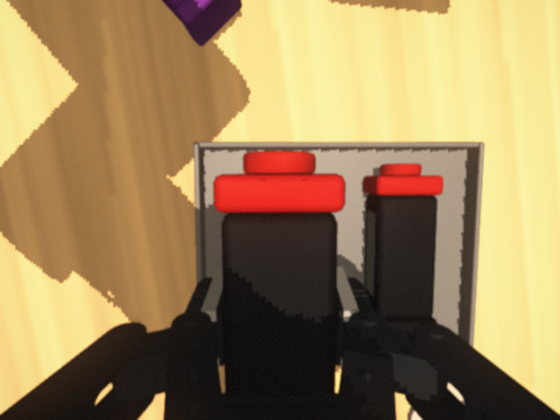

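Emit:
{"name": "play_rows", "arguments": {"deltas": [{"x": -1, "y": 0, "z": 4, "rx": 0, "ry": 0, "rz": -0.2, "claw": 3}, {"x": -2, "y": 0.1, "z": 8, "rx": 0, "ry": 0, "rz": -0.3, "claw": 3}, {"x": -3, "y": 0.1, "z": 10.9, "rx": 0, "ry": 0, "rz": -0.3, "claw": 3}, {"x": -3, "y": 0.1, "z": 10.9, "rx": 0, "ry": 0, "rz": -0.3, "claw": 3}, {"x": -3, "y": 0.1, "z": 10.9, "rx": 0, "ry": 0, "rz": -0.3, "claw": 3}]}}

```text
time_s: 33.7
eef_pos: [0.4328, -0.3916, 0.1839]
eef_rot: [[0.132, 0.991, 0.028], [0.969, -0.135, 0.208], [0.209, 0.0, -0.978]]
wrist_force: [0.0, 0.6, -4.0]
opening: 0.0393
```

```bash
python3 - <<'E'
from h import *; from h import _k
st()
c,y=slot('grey',-1); c[:2]+=[-.002,.001]; R=frame(y,0,12)
plan((tcp(c,R,.1545),R,1))
p,d=capture('wrist'); cv2.imwrite('pics/wrist24.png',p)
E
```

```text
t 33.7 p [ 0.4328 -0.3916  0.1839] F [ 0.05  0.65 -4.  ] T [-0.276  0.041  0.003] op 0.0393 q [-0.96  0.81  1.64  0.19  0.86 -0.96]
[[0.132, 0.991, 0.028], [0.969, -0.135, 0.208], [0.209, 0.0, -0.978]]
{'x': 0.37, 'y': -0.0, 'z': 0.78, 'rx': -0.03, 'ry': -0.09, 'rz': 0.16} rows 0.2
```

View pics/wrist24.png

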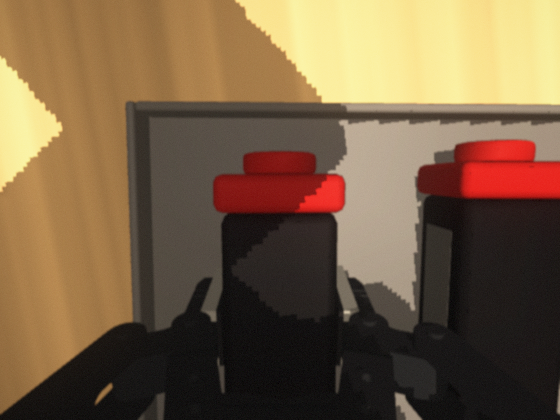

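Emit:
{"name": "play_rows", "arguments": {"deltas": [{"x": -0.1, "y": 0, "z": 0.5, "rx": 0, "ry": 0, "rz": 0.1, "claw": 3}, {"x": -0.15, "y": 0, "z": 0.7, "rx": 0, "ry": 0, "rz": 0.1, "claw": 3}, {"x": -0.15, "y": 0, "z": 0.7, "rx": 0, "ry": 0, "rz": 0.1, "claw": 3}]}}

```text
time_s: 34.05
eef_pos: [0.4327, -0.3929, 0.1789]
eef_rot: [[0.134, 0.99, 0.031], [0.969, -0.138, 0.206], [0.208, 0.002, -0.978]]
wrist_force: [0.9, -0.3, 6.3]
opening: 0.0389
```

Emit:
{"name": "play_rows", "arguments": {"deltas": [{"x": -0.03, "y": 0, "z": 0.15, "rx": 0, "ry": 0, "rz": 0, "claw": 3}, {"x": -0.03, "y": 0, "z": 0.15, "rx": 0, "ry": 0, "rz": 0, "claw": 3}]}}

```text
time_s: 34.25
eef_pos: [0.4326, -0.393, 0.1788]
eef_rot: [[0.134, 0.99, 0.031], [0.969, -0.138, 0.206], [0.208, 0.003, -0.978]]
wrist_force: [0.5, 0.3, 15.1]
opening: 0.0393
```

Emit:
{"name": "play_rows", "arguments": {"deltas": [{"x": 0.04, "y": 0, "z": -0.2, "rx": 0, "ry": 0, "rz": 0, "claw": 3}, {"x": 0.04, "y": 0, "z": -0.2, "rx": 0, "ry": 0, "rz": 0, "claw": 5.6}, {"x": 0.04, "y": 0, "z": -0.2, "rx": 0, "ry": 0, "rz": 0, "claw": 5.6}, {"x": 0.04, "y": 0, "z": -0.2, "rx": 0, "ry": 0, "rz": 0, "claw": 5.6}]}}

```text
time_s: 34.65
eef_pos: [0.432, -0.3928, 0.177]
eef_rot: [[0.135, 0.99, 0.029], [0.969, -0.138, 0.207], [0.209, 0.0, -0.978]]
wrist_force: [-0.9, 0.6, -0.8]
opening: 0.0561
```

Emit:
{"name": "play_rows", "arguments": {"deltas": [{"x": 0, "y": 0, "z": -3, "rx": 0, "ry": 0, "rz": 0, "claw": 5.6}, {"x": 0, "y": 0, "z": -7, "rx": 0, "ry": 0, "rz": 0, "claw": 5.6}, {"x": 0, "y": 0, "z": -11.5, "rx": 0, "ry": 0, "rz": 0, "claw": 5.6}, {"x": 0, "y": 0, "z": -16, "rx": 0, "ry": 0, "rz": 0, "claw": 5.6}, {"x": 0, "y": 0, "z": -20, "rx": 0, "ry": 0, "rz": 0, "claw": 5.6}]}}

```text
time_s: 35.15
eef_pos: [0.4261, -0.4344, 0.3745]
eef_rot: [[0.135, 0.99, 0.029], [0.969, -0.138, 0.206], [0.208, 0.0, -0.978]]
wrist_force: [0.8, -0.7, 0.6]
opening: 0.0561
```

```bash
python3 - <<'E'
from h import *
st()
for n in('wrist','top','side'):
    p,d=capture(n); cv2.imwrite(f'pics/{n}25.png',p)
    if n=='top': cv2.imwrite('pics/top25c.png',cv2.resize(p[140:310,130:450],None,fx=2.5,fy=2.5,interpolation=cv2.INTER_CUBIC)); W=cloud('top',d); np.save('pics/t25.npy',W)
E
```

```text
t 35.15 p [ 0.4261 -0.4344  0.3745] F [ 0.75 -0.72  0.64] T [-0.124 -0.076 -0.02 ] op 0.0561 q [-1.01  0.56  1.47  0.14  1.27 -0.92]
[[0.135, 0.99, 0.029], [0.969, -0.138, 0.206], [0.208, 0.0, -0.978]]
```

View pics/wrist25.png

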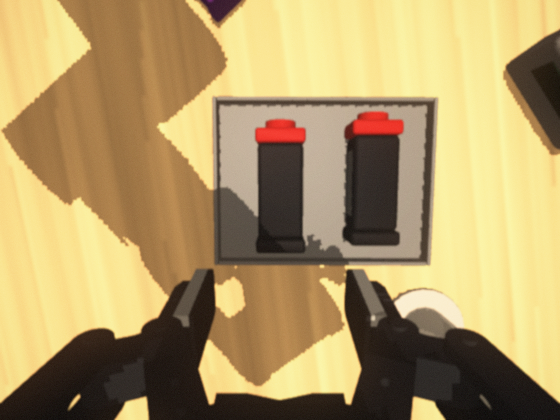

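View pics/top25c.png

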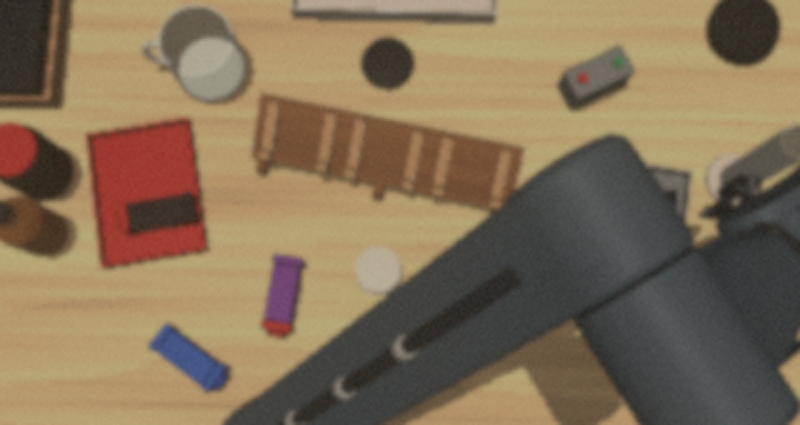

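View pics/side25.png

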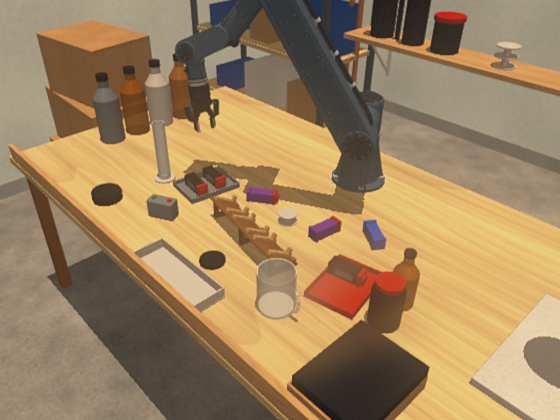

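```bash
python3 - <<'E'
from h import *
W=np.load('pics/t25.npy')
for X in range(125,203,6):
    u=int(130+X/2.5); v=int(140+(217-(X-128)*.11)/2.5); print(X,W[v,u].round(3))
p=cv2.imread('pics/side25.png'); cv2.imwrite('pics/side25c.png',cv2.resize(p[230:330,290:430],None,fx=5,fy=5,interpolation=cv2.INTER_CUBIC))
E
```

```text
125 [0.478 0.385 0.045]
131 [0.479 0.378 0.042]
137 [0.479 0.371 0.042]
143 [0.478 0.358 0.048]
149 [0.483 0.353 0.041]
155 [0.483 0.341 0.043]
161 [0.483 0.333 0.045]
167 [0.483 0.326 0.044]
173 [0.487 0.316 0.043]
179 [0.487 0.308 0.044]
185 [0.487 0.296 0.049]
191 [0.488 0.29  0.044]
197 [0.496 0.288 0.021]
```

View pics/side25c.png

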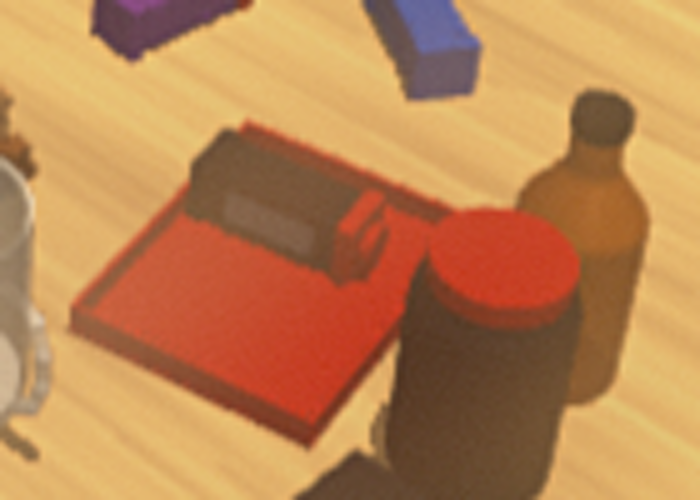

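```bash
python3 -c "
from rig import job
print(job.finish_job())"
```

```text
the job is handed in; nothing more can be done
None
```

All three carriers are sorted and the job is handed in, at about 35.3 s on the robot's clock. The hand-in gave no verdict. I lifted each carrier in turn, tipped it about 40° both ways, and compared the level balance torque after each tip:

| Bay | Torque after + / − tips (N m) | Change | Finding | Placed in |
|---|---|---|---|---|
| Left | about 0.31 / 0.34 | about 0.03–0.05 | sound, though end-heavy | grey tray, far slot |
| Right | about −0.10 / −0.26 | about 0.17 | loose | red tray, near slot |
| Middle | about −0.25 / −0.27 | about 0.02 | sound | grey tray, near slot |

For reference, a loose reel should change it by about 0.19 N m. Single torque readings scattered by about 0.03 N m, well below the gap between sound and loose.

- **Last pictures:** all three carriers lie flat inside their trays. The rack is empty and the gripper is clear. The loose one's top is level along its length by depth, at about 0.044 m.
- **Other things on the counter:** the blue look-alike and everything else in clear view stand where they were. In the last top view the arm hid the right-hand purple look-alike and most of the grey tray. I checked those two in the side view, and the grey tray in the wrist view as well.
- **Off-centre placings:** the red-tray carrier sits close to the tray's −y wall, but not on it. The middle carrier was gripped about 8 mm off its centre, so I shifted its placing to match.

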